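# Unlock the kitchen counter scale and load its check weights

## Robot

A 6-joint arm with a two-finger parallel gripper is mounted at the origin on the work surface. World frame = base frame: x ahead of the robot, y to its left, z up, the work surface at z = 0. Lengths are in m, angles in rad, forces in N, time in s.
With the tool pointing down it reaches from about 0.375 to 0.975 m from the base axis. Payload 3.8 kg.
Tool frame: the origin (TCP) lies on the centre line of the jaws, within the pads' length; the fingertips stand 17 mm ahead of it and the grasp point (between the pads) lies 2 mm behind it (bot.tip_extent is the distance from the TCP to the fingertips, in m); z points along the fingers, y is the line along which they close (so a half turn about z gives the same grasp; the last joint's range is limited). The gripper opens to 85 mm and grips with 20 to 120 N. Pads are 22 mm wide; open, the fingers measure 114 mm over their backs; the gripper's body (76 mm by 85 mm) begins 54 mm behind the grasp point. The pads swing forward as they close: fully open they stand 13 mm farther back than shut.
Start: joints at [1.139, 0.264, 1.604, -0, 1.274, -0.037], TCP at [0.26, 0.623, 0.248] pointing down, gripper open.
Joint ranges: [-2.63, 2.63], [-0.94, 2.18], [0.31, 2.57], [-1.31, 4.45], [0, 2.66], [-2.55, 2.55]. Speed limits (rad/s): [2.57, 2.57, 3.14, 3.14, 3.14, 3.14].

## Interface

Orientations are given as a rotation vector (axis times angle).
In Python, from workcell import readout, read_camera, finish_job, bot gives the robot as it stands.
- The arm moves only by the tool jog_arm, never from a script. Its argument "deltas" is one flat list of numbers, 7 for each row, row after row: the shift along the tool's x, y, z in m, then the turn, a rotation vector about the tool's x, y, z in degrees, then the gripper command: -1 is shut, 1 is fully open, values between are in proportion. A call has 1 to 8 rows; each row is the pose to reach, as a shift and turn from the pose commanded when the call began, along the tool's axes at that moment; what a row does not reach only later rows make up. A row lasts 1/10 s, in which the tool goes at most 50 mm and 8.59 degrees, less where a joint would pass 70% of its speed; a pose out of reach is approached as far as the arm can. A call with a gripper value outside its range is refused whole. The fingers move at their own pace and stop on an object; "squeeze" is the grip in N (left out, the last holds). Time passes only in rows, so rows that repeat a pose let the fingers close. It gives the time, the measured TCP pose, the force, the opening and the grip force at its end, in the units of the state.
- readout.read_state(): the state, without advancing time (a new reading comes with each control period).
- read_camera(name): name is "scene" or "top"; returns a dict with "color" (384x512x3 uint8, blue, green, red), "fx", "fy", "cx", "cy" (pixels), "origin" and "attitude" of the camera in the world. Camera axes: x right, y down, z forward; pixel columns grow to the right and rows downward; lengths in m; the calibration is good to about 2 mm. A picture is of the moment at which its call begins. There is no depth.
- finish_job(): hands the job in; it is judged then, once.
The state is a dict: "time": time; "q": joint angles; "joint_vel": joint speeds; "joint_torque": joint torques, N m; "tool_pos": TCP position; "tcp_rot": TCP orientation; "wrist_force": force on the tool from outside, world axes, zero at the start; "torque": the same for the moment, N m; "width": opening from 0.0 (shut) to 1.0 (fully open); "grip_force": force on a finger pad.
Only numpy, scipy, OpenCV 4.12 (cv2) and the standard library are available. Lean on these libraries where they do the work, as an engineer would, in place of code of your own. Each camera call takes 0.05 s, during which the arm holds its last target. There are 200 camera calls.

## Task

Get the counter scale ready for its check: with the flat driver, its blade seated in the slot, turn both slotted transit locks anticlockwise all the way to their stops (about half a turn), and only then load the pan. Stand the driver back upright in its stand, and build all the metal disc weights that are there into one neat stack at the centre of the pan, the widest at the bottom and each one narrower than the one below. Turn the locks with nothing but the driver, and leave the other kitchen things where they are.

Things in the scene. Friction and masses are not known exactly. Their poses are not given: they have to be found in the camera images.
- scale: counter scale, fixed: white body 200 x 300 mm (x, y), a small display on its -x face, its deck 55 mm above the table. Origin: centre of the underside on the table; z up. In its middle a flat round steel pan of 150 mm diameter; on its deck, 119 mm either side of the pan's centre along the scale's y, the two slotted transit locks.
- pan_centre (a point): centre of the pan's flat top, 70 mm above the table; z up.
- lock_a (a joint): turn of the transit lock at the scale's +y side, rad, growing anticlockwise seen from above: shut near 0 (it starts at 0 to 0.45), fully open at its stop, 3.14 (half a turn). Stiff by friction, about 0.06 N m; it stays where it is left. Counts as open from 3.0.
- lock_a_slot (a point): centre of the FLOOR of lock a's slot, 59 mm above the table; turns with the lock; its x axis runs along the slot towards a white index dot at one end of it, z up. The dot points along the scale's +x (away from the display) when shut, along -x when open. The lock is a brass round head of 40 mm diameter, 13 mm above the deck; the slot across it is 24 mm long, closed at both ends, 5 mm wide, 9 mm deep (mouth 9 mm above this point).
- lock_b (a joint): the same for the lock at the scale's -y side.
- lock_b_slot (a point): the same point and axes for lock b, an identical lock.
- driver: flat driver standing blade down in its stand, 132 mm long, 0.16 kg. Origin: middle of the blade's tip edge; z up along the shaft to the handle; x along the blade's width. Blade 20 mm wide (x), 3 mm thick (y), 16 mm long; round shaft 12 mm; round flange of 44 mm diameter from 54 to 58 mm above the tip; wooden handle, 28 x 28 mm square with rounded edges, flats facing x and y, from 58 to 132 mm above the tip.
- stand: driver stand, a fixed black tube, 52 mm outside and 28 mm inside diameter, 60 mm high. Origin: centre of its underside on the table. The driver hangs in it upright by its flange resting on the rim, blade tip 6 mm above the table.
- disc1: check weight, a plain metal disc of 66 mm diameter, 24 mm thick, 0.55 kg give or take a quarter, lying flat on the table. Origin: centre of its underside, z up. May be absent.
- disc2: check weight, a plain metal disc of 60 mm diameter, 24 mm thick, 0.45 kg give or take a quarter, lying flat on the table. Origin: centre of its underside, z up. May be absent.
- disc3: check weight, a plain metal disc of 54 mm diameter, 24 mm thick, 0.36 kg give or take a quarter, lying flat on the table. Origin: centre of its underside, z up. May be absent.
- disc4: check weight, a plain metal disc of 48 mm diameter, 24 mm thick, 0.28 kg give or take a quarter, lying flat on the table. Origin: centre of its underside, z up. May be absent.
- cup: aluminium measuring cup, bystander, 60 mm across, 55 mm high, among the weights. Origin: centre of the underside.
- mortar: terracotta mortar, bystander, 130 mm across, 110 mm high. Origin: centre of the underside.
- pestle: wooden pestle lying down, bystander, 200 mm long along its x, 32 mm thick. Origin: under its middle.
- squeezer: white plastic lemon squeezer, bystander, 96 mm across, 58 mm high, handle to its -x reaching 82 mm. Origin: centre of the underside.
- grinder: glass pepper grinder with twist cap, bystander, 58 mm across, 117 mm high. Origin: centre of the underside.
- jar: amber glass jar, bystander, 70 mm across, 100 mm high. Origin: centre of the underside.
Not all that is in view belongs to the job. What is shaped like the driver but pink is not meant. Leave any blue look-alike of the disc2 alone.

How it is judged:
On the way:
1. both locks are turned open to their stops, the last of them with the blade still seated in the slot (value of joint each of lock_a, lock_b above 3 rad and (distance between driver and lock_a_slot below 0.007 m or distance between driver and lock_b_slot below 0.007 m)), for 0.1 s.
At the end, for the whole second after the job is handed in: both locks open (3.0 rad or more); every weight present lies flat and at rest within 10 mm of the pan's centre, each on top of the wider ones; the driver stands upright in its stand (within 8 mm of its axis, let down to the flange within 6 mm) (value of joint each of lock_a, lock_b above 3 rad and horizontal distance between each of disc1, disc2, disc3, disc4 and pan_centre below 0.01 m and z of each of disc1, disc2, disc3, disc4 in the frame of pan_centre above -0.004 m and angle between each of disc1, disc2, disc3, disc4's own z axis and vertical below 0.1 rad and linear speed of each of disc1, disc2, disc3, disc4, driver below 0.02 m/s and z of each of disc2, disc3, disc4 in the frame of disc1 above 0.018 m and z of each of disc3, disc4 in the frame of disc2 above 0.018 m and z of disc4 in the frame of disc3 above 0.018 m and horizontal distance between driver and stand below 0.008 m and z of driver in the frame of stand below 0.012 m and angle between driver's own z axis and vertical below 0.12 rad); the robot touches nothing.
It fails at once if a lock is turned by anything other than the driver's blade standing in its slot (((velocity of joint lock_a above 0.2 rad/s or velocity of joint lock_a below -0.2 rad/s) and distance between driver and lock_a_slot above 0.013 m) or ((velocity of joint lock_b above 0.2 rad/s or velocity of joint lock_b below -0.2 rad/s) and distance between driver and lock_b_slot above 0.013 m)).
It fails at once if a weight is put on the pan while a lock is not yet fully open (value of joint any of lock_a, lock_b below 3 rad and ((horizontal distance between disc1 and pan_centre below 0.06 m and z of disc1 in the frame of pan_centre below 0.08 m) or (horizontal distance between disc2 and pan_centre below 0.06 m and z of disc2 in the frame of pan_centre below 0.08 m) or (horizontal distance between disc3 and pan_centre below 0.06 m and z of disc3 in the frame of pan_centre below 0.08 m) or (horizontal distance between disc4 and pan_centre below 0.06 m and z of disc4 in the frame of pan_centre below 0.08 m))).
It fails at once if a bystander is moved by more than 6 cm (distance of any of cup, mortar, pestle, squeezer, grinder, jar from where it was at the start of the episode above 0.06 m).
Of disc1, disc2, disc3, disc4 only 2 to 4 are there at a start; the rules pass over those that are not, and their reading is None.
At some moment in a run one of disc1, disc2, disc3, disc4 may be knocked a few centimetres aside while the robot is not near it.
It also fails if it takes over 210 s, if anything falls off the work surface, if the arm or the gripper's body presses on something with over 40 N, if the wrist force passes 120 N, or if a joint passes its speed limit or range.

## Working session

There is one attempt and no reset: what is moved stays moved. The work goes in short steps, Python scripts to look and compute and a tool call to move; the robot and the scene stay as the last step left them, time stands still between calls to the robot, and variables do not carry over. Pictures are saved under pics/ and viewed, at most 14 in all, crops included, and the job is handed in when it is done.

Besides the shell and the picture viewer there is one more tool, called after "Request:" as name(argument=value, ...), one argument or row to a line, values as JSON. jog_arm: Moves the arm, as the interface text tells. Its arguments: {"type":"object","properties":{"deltas":{"type":"array"},"squeeze":{"type":"number"}},"required":["deltas"]}

```bash
mkdir -p pics; ls
cat > h.py <<'E'
import cv2,numpy as np
from workcell import readout, read_camera, finish_job, bot
from scipy.spatial.transform import Rotation as R
def att(c):
    a=np.array(c["attitude"],float)
    return a if a.shape==(3,3) else R.from_rotvec(a).as_matrix()
def ray(c,u,v):
    d=att(c)@np.array([(u-c["cx"])/c["fx"],(v-c["cy"])/c["fy"],1]); return np.array(c["origin"]),d
def plane(c,u,v,z):
    o,d=ray(c,u,v); return o+d*(z-o[2])/d[2]
def proj(c,p):
    q=att(c).T@(np.array(p)-c["origin"]); return c["fx"]*q[0]/q[2]+c["cx"],c["fy"]*q[1]/q[2]+c["cy"]
def tri(c1,p1,c2,p2):
    o1,d1=ray(c1,*p1);o2,d2=ray(c2,*p2)
    s=np.linalg.lstsq(np.c_[d1,-d2],o2-o1,rcond=None)[0]
    a=o1+d1*s[0];b=o2+d2*s[1]; return (a+b)/2,np.linalg.norm(a-b)
E
python3 - <<'E'
from h import *
print(readout.read_state())
for n in("scene","top"):
    c=read_camera(n);cv2.imwrite(f"pics/{n}0.png",c["color"])
    print(n,c["fx"],c["cx"],c["cy"],c["origin"],c["attitude"],[np.round(plane(c,u,v,0)[:2],2) for u,v in((0,0),(511,0),(0,383),(511,383))])
E
```

```text
pics
{'time': 0.0, 'q': array([ 1.13908594e+00,  2.64756418e-01,  1.60538617e+00, -2.34893183e-05,
        1.27368988e+00, -3.69356275e-02]), 'joint_vel': array([-6.90283263e-04,  1.37166473e-03,  4.01844678e-04,  1.66868788e-03,
       -7.60955459e-06, -7.44124615e-04]), 'joint_torque': array([ 1.83293494e-03, -5.15102971e+01, -3.67319655e+01,  1.79029457e-04,
        1.24689043e-02, -8.35803746e-06]), 'tool_pos': array([0.25934455, 0.62243581, 0.24695321]), 'tcp_rot': array([-0.61598311, -3.08010184,  0.00342979]), 'wrist_force': array([ 0.30443214, -0.61376475, -0.32985981]), 'torque': array([ 0.05089197, -0.00507585, -0.01080465]), 'grip_force': 0.0, 'width': 0.9993109731830923}
scene 453.7855355839212 245.48903157285096 194.62614483841037 [ 1.18146157 -0.48647272  1.05829133] [-2.23250795 -1.0693264   0.37600687] [array([-1.17, -0.06]), array([0.33, 1.89]), array([ 0.58, -0.69]), array([1.31, 0.21])]
top 437.08443227645483 255.06273285257947 194.73432651408237 [0.30544766 0.03538766 1.41060893] [-2.15492474  2.11465229 -0.15334802] [array([1.21, 0.97]), array([ 1.23, -0.82]), array([-0.07,  0.83]), array([-0.04, -0.74])]
```

View pics/scene0.png

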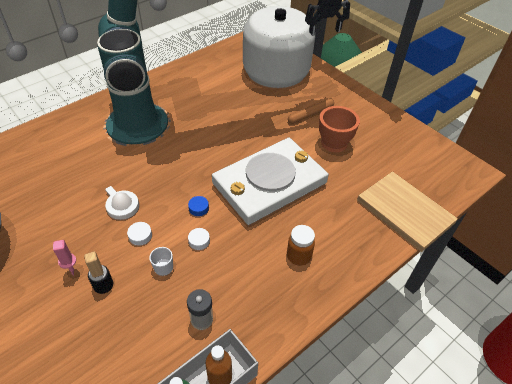

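View pics/top0.png

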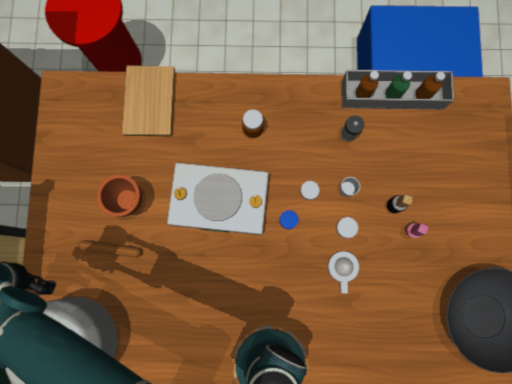

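The views show the scale (top ~218,198), locks at (180,193) and (256,202), two pale discs at (310,190) and (348,228), the driver at (402,202), cup (350,186); blue disc and pink driver are decoys. Now measuring in detail.

Run:
```python
from h import *
t=cv2.imread("pics/top0.png");s=cv2.imread("pics/scene0.png")
f=lambda im,u,v,w,h,k:cv2.resize(im[v:v+h,u:u+w],(w*k,h*k),interpolation=cv2.INTER_CUBIC)
# top: scale & discs; scene
a=f(t,165,160,110,75,7)
b=f(s,210,140,120,80,6)
cv2.imwrite("pics/c1.png",f(t,165,155,110,80,7)); 
m=np.zeros((600,800,3),np.uint8)
m[:280,:400]=f(t,375,180,80,56,5); m[:300,400:]=f(s,50,235,80,60,5)
m[300:600,:400]=f(s,120,190,100,75,4); m[300:600,400:]=f(t,285,170,100,75,4)
cv2.imwrite("pics/c2.png",m)
def obj(im,box,lo,hi):
    u0,v0,u1,v1=box
    hsv=cv2.cvtColor(im,cv2.COLOR_BGR2HSV)[v0:v1,u0:u1]
    k=cv2.inRange(hsv,np.array(lo),np.array(hi))
    for c in sorted(cv2.findContours(k,cv2.RETR_EXTERNAL,cv2.CHAIN_APPROX_NONE)[0],key=cv2.contourArea)[::-1][:3]:
        if len(c)>7:
            e=cv2.fitEllipse(c);print(box,np.round(np.array(e[0])+[u0,v0],1),np.round(e[1],1),cv2.contourArea(c))
for b in((295,176,328,206),(332,212,364,242)): obj(t,b,(0,0,140),(180,70,255))
for b in((180,222,218,256),(120,216,160,250)): obj(s,b,(0,0,140),(180,70,255))
print("locks");obj(t,(165,180,195,206),(15,90,60),(35,255,255));obj(t,(244,190,268,214),(15,90,60),(35,255,255))
obj(s,(290,145,315,170),(15,90,60),(35,255,255));obj(s,(225,178,250,200),(15,90,60),(35,255,255))
print("scale");obj(t,(155,155,285,245),(0,0,150),(180,40,255))
```

```text
(295, 176, 328, 206) [309.8 189.5] [17.4 18.3] 249.5
(332, 212, 364, 242) [347.4 227. ] [19.5 20.6] 314.5
(180, 222, 218, 256) [198.2 236.5] [17.4 20.7] 280.5
(120, 216, 160, 250) [138.5 231.2] [18.5 23.3] 335.5
(120, 216, 160, 250) [156.9 248.2] [1.1 5.7] 1.5
locks
(165, 180, 195, 206) [179.7 193.3] [11.2 11.6] 96.0
(244, 190, 268, 214) [255.4 201.1] [11.2 11.7] 99.5
(290, 145, 315, 170) [301.1 156. ] [10.5 12.6] 102.0
(225, 178, 250, 200) [237.1 188.1] [12.  12.9] 120.0
scale
(155, 155, 285, 245) [217.7 197.8] [ 70.3 112.5] 5646.5
```

View pics/c1.png

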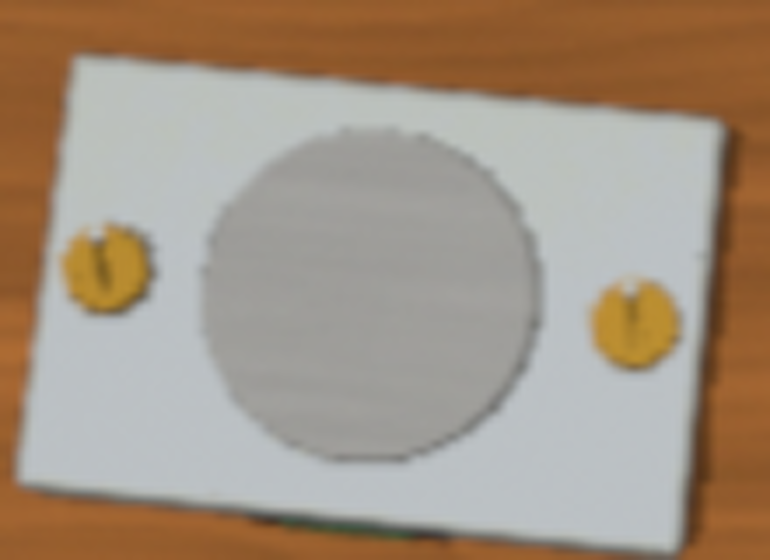

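View pics/c2.png

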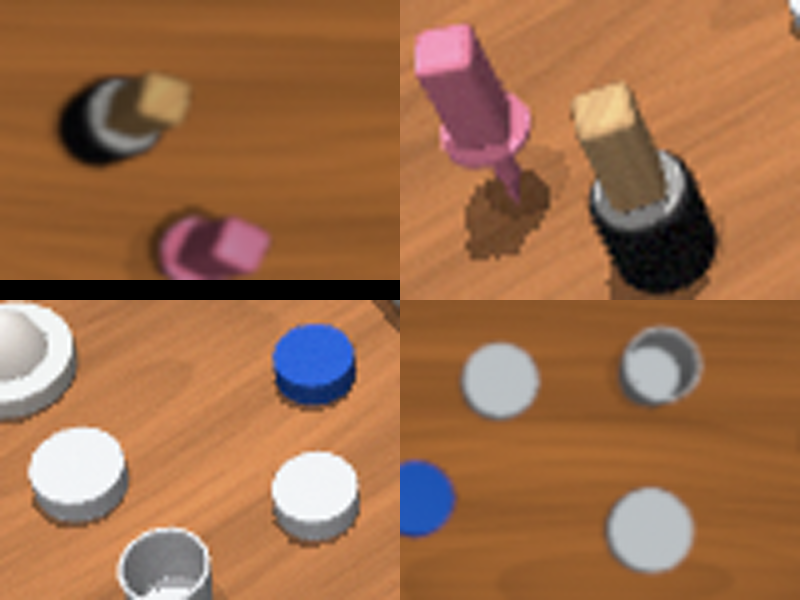

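Slots: both dots point roughly up (+x) in the top view, lock a tilted more anticlockwise. Two discs, both pale; handle top at crop ≈(164,100) in top, (605,108) in scene. Now positions.

Run:
```python
from h import *
c={n:read_camera(n) for n in("top","scene")};T,S=c["top"],c["scene"]
P=lambda n,a,b:print(n,*[np.round(x,4) for x in tri(T,a,S,b)])
P("discA",(309.8,189.5),(198.2,236.5));P("discB",(347.4,227.),(138.5,231.2))
for n,p,r in(("A",(309.8,189.5),(17.4+18.3)/2),("B",(347.4,227),20.05)):
    print(n,plane(T,*p,.024).round(4),"diam",(r+1)/437*1.387)
P("lockA",(179.7,193.3),(301.1,156));P("lockB",(255.4,201.1),(237.1,188.1))
la=plane(T,179.7,193.3,.068);lb=plane(T,255.4,201.1,.068);print(la,lb,np.linalg.norm(la-lb),"scale yaw deg",np.degrees(np.arctan2(*(la-lb)[1::-1]))-90)
P("handle",(407.8,200),(91,256.6))
g=lambda u,v:(165+u/7-.43,155+v/7-.43)
e=[plane(T,*g(u,v),.055) for u,v in((73,57),(725,120),(680,553),(17,485))]
print("scale ctr",np.mean(e,0).round(4),[np.linalg.norm(e[i]-e[i-1]).round(3) for i in range(4)],[np.degrees(np.arctan2(*(e[i]-e[j])[1::-1])).round(1) for i,j in((0,3),(1,2),(0,1),(3,2))])
# pan
hsv=cv2.cvtColor(T["color"],cv2.COLOR_BGR2HSV);g_=cv2.cvtColor(T["color"],cv2.COLOR_BGR2GRAY)
k=np.zeros_like(g_);k[165:225,185:250]=((g_<175)&(hsv[...,1]<40)).astype(np.uint8)[165:225,185:250]*255
q=max(cv2.findContours(k,0,1)[0],key=cv2.contourArea);el=cv2.fitEllipse(cv2.convexHull(q));print("pan",el,plane(T,*el[0],.07))
# lock dots: pixels near white within head
for n,p in(("a",(179.7,193.3)),("b",(255.4,201.1))):
    z=plane(T,*p,.068)
    u0,v0=int(p[0])-8,int(p[1])-9
    w=T["color"][v0:v0+19,u0:u0+17].astype(float);
    big=cv2.resize(w.astype(np.uint8),None,fx=8,fy=8,interpolation=cv2.INTER_CUBIC);
    gr=big.max(2).astype(float);yy,xx=np.mgrid[:gr.shape[0],:gr.shape[1]];uu=u0+(xx+.5)/8-.5;vv=v0+(yy+.5)/8-.5
    rr=np.hypot(uu-p[0],vv-p[1])
    m=(rr<3.8)&(gr<120); d=(rr<6)&(big[...,0]>120)
    pts=np.c_[uu[m],vv[m]]; dd=(uu[d].mean(),vv[d].mean())
    cc,ev=np.linalg.eigh(np.cov((pts-pts.mean(0)).T)); 
    ax=ev[:,1]; pa=plane(T,*pts.mean(0),.06);pb=plane(T,*(pts.mean(0)+ax),.06)
    D=plane(T,*dd,.068)
    print(n,"slot ctr",pts.mean(0),cc,"slot yaw",np.degrees(np.arctan2(*(pb-pa)[1::-1])),"dot yaw",np.degrees(np.arctan2(*(D-z)[1::-1])),m.sum(),d.sum())
# handle top corners (scene & top)
h=lambda u,v:(375+u/5-.4,180+v/5-.4)
e=[plane(T,*h(u,v),.138) for u,v in((147,73),(191,81),(180,127),(137,119))];print("handle",np.mean(e,0),[np.degrees(np.arctan2(*(e[i]-e[j])[1::-1])).round(1) for i,j in((0,3),(1,2),(0,1),(3,2))])
P("pink?",h(242,245),(62,245))
```

```text
discA [ 0.5436 -0.121   0.0211] 0.001
discB [ 0.4249 -0.2405  0.0207] 0.0004
A [ 0.5429 -0.1211  0.024 ] diam 0.05982826086956523
B [ 0.4245 -0.2401  0.024 ] diam 0.0668108695652174
lockA [0.5178 0.291  0.0605] 0.0018
lockB [0.4974 0.0531 0.0597] 0.0015
[0.51609479 0.2887921  0.068     ] [0.49583646 0.05238984 0.068     ] 0.23726868187036776 scale yaw deg -4.8979559116734634
handle [ 0.4991 -0.395   0.1319] 0.0045
scale ctr [0.5066 0.1706 0.055 ] [np.float64(0.196), np.float64(0.298), np.float64(0.197), np.float64(0.296)] [np.float64(-4.6), np.float64(-4.9), np.float64(85.4), np.float64(85.2)]
pan ((217.7001190185547, 196.94839477539062), (48.37068557739258, 49.724117279052734), 72.38079833984375) [0.50644158 0.1696737  0.07      ]
a slot ctr [nan nan] [nan nan] slot yaw nan dot yaw 21.24300112548444 0 198
b slot ctr [nan nan] [nan nan] slot yaw nan dot yaw 10.606376060805264 0 199
handle [ 0.49847122 -0.39376224  0.138     ] [np.float64(-13.8), np.float64(-15.1), np.float64(80.5), np.float64(80.3)]
pink? [ 0.4173 -0.4364  0.1245] 0.0097<stdin>:27: RuntimeWarning: Mean of empty slice.
  ret = um.true_divide(
  avg = a.mean(axis, **keepdims_kw)
<stdin>:27: RuntimeWarning: Degrees of freedom <= 0 for slice
  c *= np.true_divide(1, fact)
  c *= np.true_divide(1, fact)
<stdin>:28: RuntimeWarning: Mean of empty slice.
<stdin>:30: RuntimeWarning: Mean of empty slice.
```

Run:
```python
from h import *
c={n:read_camera(n) for n in("top","scene")};T,S=c["top"],c["scene"]
def up(C,u0,v0,w,h,k=8): return cv2.resize(C["color"][v0:v0+h,u0:u0+w],None,fx=k,fy=k,interpolation=cv2.INTER_CUBIC)
pc={}
for n,C,b in(("top",T,(394,188,26,28)),("scene",S,(78,246,26,24))):
    im=up(C,*b).astype(int); m=((im[...,2]>195)&(im[...,1]>150)).astype(np.uint8)*255
    if n=="scene": m=((im[...,2]>190)&(im[...,1]>155)).astype(np.uint8)*255
    q=max(cv2.findContours(m,0,1)[0],key=cv2.contourArea)
    cor=cv2.approxPolyDP(cv2.convexHull(q),8,True)[:,0]
    px=lambda p:(b[0]+(p[0]+.5)/8-.5,b[1]+(p[1]+.5)/8-.5)
    mm=cv2.moments(q);ctr=px((mm["m10"]/mm["m00"],mm["m01"]/mm["m00"]));pc[n]=ctr
    W=np.array([plane(C,*px(p),.138)[:2] for p in q[:,0]],np.float32)
    r=cv2.minAreaRect(W*1000);print(n,ctr,plane(C,*ctr,.138).round(4),r)
print(tri(T,pc["top"],S,pc["scene"]))
for nm,L in(("a",(.517,.2895)),("b",(.4965,.052))):
  for n,C in c.items():
    p=proj(C,(*L,.068));u0,v0=int(p[0])-9,int(p[1])-9
    im=up(C,u0,v0,19,19).astype(float);yy,xx=np.mgrid[:152,:152];uu=u0+(xx+.5)/8-.5;vv=v0+(yy+.5)/8-.5
    W=np.array([plane(C,a,b_,.068)[:2] for a,b_ in zip(uu.ravel(),vv.ravel())]).reshape(152,152,2)-L
    rad=np.hypot(W[...,0],W[...,1]);g=im[...,2]
    ok=rad<.013;med=np.median(g[ok]);w=np.clip(med*.85-g,0,None)*ok
    mu=(W*w[...,None]).sum((0,1))/w.sum();D=W-mu;cov=np.einsum("ijk,ijl,ij->kl",D,D,w)/w.sum();ev,V=np.linalg.eigh(cov);a=V[:,1]
    s=np.clip(im[...,0]-100,0,None)*(rad<.017);d=(W*s[...,None]).sum((0,1))/s.sum()
    print(nm,n,"slot",mu.round(4),np.sqrt(ev).round(4),np.degrees(np.arctan(a[1]/a[0])).round(1),"dot",d.round(4),np.degrees(np.arctan2(d[1],d[0])).round(1))
```

```text
Traceback (most recent call last):
ValueError: max() iterable argument is empty
```

```bash
cat > m.py <<'E'
from h import *
c={n:read_camera(n) for n in("top","scene")};T,S=c["top"],c["scene"]
def up(C,u0,v0,w,h,k=8): return cv2.resize(C["color"][v0:v0+h,u0:u0+w],None,fx=k,fy=k,interpolation=cv2.INTER_CUBIC)
pc={}
for n,C,b in(("top",T,(394,188,26,28)),("scene",S,(80,248,24,18))):
    im=up(C,*b).astype(int); g=im[...,1]; m=(g>0.8*np.percentile(g,98)).astype(np.uint8)*255
    q=max(cv2.findContours(m,0,1)[0],key=cv2.contourArea)
    px=lambda p:(b[0]+(p[0]+.5)/8-.5,b[1]+(p[1]+.5)/8-.5)
    mm=cv2.moments(q);ctr=px((mm["m10"]/mm["m00"],mm["m01"]/mm["m00"]));pc[n]=ctr
    W=np.array([plane(C,*px(p),.138)[:2] for p in q[:,0]],np.float32)
    r=cv2.minAreaRect(W*1000);print(n,np.percentile(g,98),ctr,plane(C,*ctr,.138).round(4),r)
print(tri(T,pc["top"],S,pc["scene"]))
for nm,L in(("a",(.517,.2895)),("b",(.4965,.052))):
  for n,C in c.items():
    p=proj(C,(*L,.068));u0,v0=int(p[0])-9,int(p[1])-9
    im=up(C,u0,v0,19,19).astype(float);yy,xx=np.mgrid[:152,:152];uu=u0+(xx+.5)/8-.5;vv=v0+(yy+.5)/8-.5
    W=np.array([plane(C,a,b_,.068)[:2] for a,b_ in zip(uu.ravel(),vv.ravel())]).reshape(152,152,2)-L
    rad=np.hypot(W[...,0],W[...,1]);g=im[...,2]
    ok=rad<.013;med=np.median(g[ok]);w=np.clip(med*.85-g,0,None)*ok
    mu=(W*w[...,None]).sum((0,1))/w.sum();D=W-mu;cov=np.einsum("ijk,ijl,ij->kl",D,D,w)/w.sum();ev,V=np.linalg.eigh(cov);a=V[:,1]
    s=np.clip(im[...,0]-100,0,None)*(rad<.017);d=(W*s[...,None]).sum((0,1))/s.sum()
    print(nm,n,"slot",mu.round(4),np.sqrt(ev).round(4),np.degrees(np.arctan(a[1]/a[0])).round(1),"dot",d.round(4),np.degrees(np.arctan2(d[1],d[0])).round(1))
E
python3 m.py
```

```text
top 148.0 (407.5278018625562, 199.22798918861056) [ 0.4996 -0.3943  0.138 ] ((499.7085266113281, -394.75347900390625), (24.709529876708984, 24.029787063598633), 72.89533996582031)
scene 208.0 (90.06266173378619, 256.5555737506065) [ 0.5034 -0.3954  0.138 ] ((503.4662780761719, -395.505615234375), (24.829133987426758, 24.66295051574707), 74.80599975585938)
(array([ 0.50030912, -0.39530782,  0.13403803]), np.float64(0.0007323214438431576))
a top slot [0.0025 0.0015] [0.0012 0.0055] 11.4 dot [0.015  0.0043] 16.0
a scene slot [0.0016 0.0011] [0.0014 0.0065] 13.3 dot [0.0046 0.0051] 48.0
b top slot [0.0074 0.0023] [0.0008 0.0026] 4.8 dot [0.0152 0.0033] 12.3
b scene slot [0.0012 0.0014] [0.0014 0.0062] 9.4 dot [0.002  0.0042] 64.7
```

```bash
cat >> h.py <<'E'
def go(x,y,z,az):
    s=readout.read_state();Rc=R.from_rotvec(s["tcp_rot"]);a=np.radians(az)
    Y=np.array([np.cos(a),np.sin(a),0]);Z=np.array([0,0,-1.]);X=np.cross(Y,Z)
    Rt=R.from_matrix(np.c_[X,Y,Z]);d=Rc.inv().apply(np.array([x,y,z])-s["tool_pos"])
    yc=Rc.as_matrix()[:,1]
    print("d",d.round(4),"rot",np.degrees((Rc.inv()*Rt).as_rotvec()).round(2),"| t",round(s["time"],2),"pos",s["tool_pos"].round(4),"az",np.degrees(np.arctan2(yc[1],yc[0])).round(1),"q6",np.degrees(s["q"][5]).round(1),"F",s["wrist_force"].round(1),"w",round(s["width"],3),round(s["grip_force"],1))
E
python3 -c "
from h import *
go(.5,.25,.3,0);go(.5,-.395,.28,-105.5)"
```

```text
d [-0.3654 -0.2518 -0.0519] rot [-2.000e-02  1.000e-02  6.738e+01] | t 0.4 pos [0.2596 0.623  0.2481] az 67.4 q6 -2.1 F [ 1.8 -0.3 -0.4] w 0.999 0.0
d [-0.6135 -0.8472 -0.0317] rot [-1.0000e-02  3.0000e-02  1.7288e+02] | t 0.4 pos [0.2596 0.623  0.2481] az 67.4 q6 -2.1 F [ 1.8 -0.3 -0.4] w 0.999 0.0
```

Request:
jog_arm(
  deltas=[-0.365,-0.25,-0.05,0,0,67,0.2,-0.365,-0.25,-0.05,0,0,67,0.2,-0.365,-0.25,-0.05,0,0,67,0.2,-0.365,-0.25,-0.05,0,0,67,0.2,-0.365,-0.25,-0.05,0,0,67,0.2,-0.365,-0.25,-0.05,0,0,67,0.2,-0.365,-0.25,-0.05,0,0,67,0.2,-0.365,-0.25,-0.05,0,0,67,0.2],
)

```text
time: 1.2
tool_pos: [0.4767, 0.2879, 0.2938]
tcp_rot: [2.22, 2.223, 0.001]
wrist_force: [1.4, 1.2, 0.4]
width: 0.598
grip_force: 0.0
```

```bash
python3 -c "
from h import *
go(.5005,-.395,.25,-105.5)"
```

```text
d [-0.6829  0.0229  0.0435] rot [ 1.0000e-02 -6.0000e-02  1.0557e+02] | t 1.2 pos [0.4767 0.2879 0.2938] az 0.1 q6 28.5 F [1.4 1.2 0.4] w 0.598 0.0
```

Request:
jog_arm(
  deltas=[-0.4,0,0.02,0,0,68,0.2,-0.4,0,0.02,0,0,68,0.2,-0.4,0,0.02,0,0,68,0.2,-0.4,0,0.02,0,0,68,0.2,-0.4,0,0.02,0,0,68,0.2,-0.4,0,0.02,0,0,68,0.2,-0.4,0,0.02,0,0,68,0.2,-0.4,0,0.02,0,0,68,0.2],
)

```text
time: 2.0
tool_pos: [0.4783, -0.1119, 0.2737]
tcp_rot: [3.083, 0.6, 0.002]
wrist_force: [0.8, 0.1, 0.0]
width: 0.604
grip_force: 0.0
```

```bash
python3 -c "
from h import *
go(.5005,-.395,.25,-105.5)"
```

```text
d [-0.0856  0.2708  0.0238] rot [ 2.000e-02 -8.000e-02  3.754e+01] | t 2.0 pos [ 0.4783 -0.1119  0.2737] az -68.0 q6 51.9 F [0.8 0.1 0. ] w 0.604 0.0
```

Request:
jog_arm(
  deltas=[-0.0855,0.271,0.024,0,0,37.5,0.2,-0.0855,0.271,0.024,0,0,37.5,0.2,-0.0855,0.271,0.024,0,0,37.5,0.2,-0.0855,0.271,0.024,0,0,37.5,0.2,-0.0855,0.271,0.024,0,0,37.5,0.2,-0.0855,0.271,0.024,0,0,37.5,0.2,-0.0855,0.271,0.024,0,0,37.5,0.2,-0.0855,0.271,0.024,0,0,37.5,0.2],
)

```text
time: 2.8
tool_pos: [0.5023, -0.3935, 0.2487]
tcp_rot: [-3.113, 0.416, 0.001]
wrist_force: [-0.4, 0.2, -0.8]
width: 0.596
grip_force: 0.0
```

Run:
```python
from h import *
go(.5005,-.395,.105,-105.5)
m=np.zeros((520,800,3),np.uint8)
for i,(n,u,v) in enumerate((("top",370,170),("scene",50,200))):
    m[:,i*400:i*400+400]=cv2.resize(read_camera(n)["color"][v:v+104,u:u+80],(400,520),interpolation=cv2.INTER_CUBIC)
cv2.imwrite("pics/d1.png",m)
```

```text
d [-0.0012  0.002   0.1437] rot [-0.05  0.06  0.28] | t 2.8 pos [ 0.5023 -0.3935  0.2487] az -105.2 q6 64.9 F [-0.4  0.2 -0.8] w 0.596 0.0
```

View pics/d1.png

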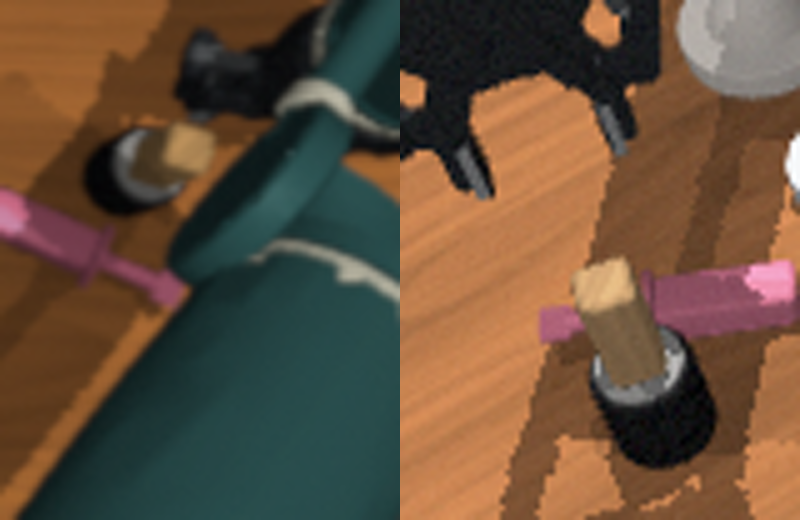

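The pink look-alike has toppled by itself (now lying behind the stand, low); the real driver still stands at scene crop (610,285). Descending on it.

Request:
jog_arm(
  deltas=[-0.001,0.002,0.05,0,0,0,0.2,-0.001,0.002,0.09,0,0,0,0.2,-0.001,0.002,0.12,0,0,0,0.2,-0.001,0.002,0.144,0,0,0,0.2,-0.001,0.002,0.144,0,0,0,0.2,-0.001,0.002,0.144,0,0,0,-0.2,-0.001,0.002,0.144,0,0,0,-0.8,-0.001,0.002,0.144,0,0,0,-1],
  squeeze=60,
)

```text
time: 3.7
tool_pos: [0.5025, -0.3953, 0.1076]
tcp_rot: [3.112, -0.412, 0.005]
wrist_force: [-0.5, -0.3, -1.3]
width: 0.318
grip_force: 59.2
```

Request:
jog_arm(
  deltas=[0,0,0,0,0,0,-1,0,0,0,0,0,0,-1,0,0,0,0,0,0,-1,0,0,0,0,0,0,-1],
)

```text
time: 4.1
tool_pos: [0.5024, -0.3954, 0.1075]
tcp_rot: [3.113, -0.414, 0.005]
wrist_force: [0.5, 2.4, 6.9]
width: 0.323
grip_force: 60.2
```

```bash
python3 -c "
from h import *
go(.5005,-.395,.105,-105.5)"
```

```text
d [-0.002   0.0001  0.0025] rot [ 0.05 -0.18  0.37] | t 4.1 pos [ 0.5024 -0.3954  0.1075] az -105.1 q6 64.7 F [0.5 2.4 6.9] w 0.323 60.2
```

Request:
jog_arm(
  deltas=[0,0,-0.03,0,0,0,-1,0,0,-0.07,0,0,0,-1,0,0,-0.12,0,0,0,-1,0,0,-0.16,0,0,0,-1,0,0,-0.16,0,0,0,-1,0,0,-0.16,0,0,0,-1],
)

```text
time: 4.7
tool_pos: [0.5016, -0.3952, 0.2669]
tcp_rot: [3.112, -0.413, 0.004]
wrist_force: [0.1, 0.5, -1.9]
width: 0.32
grip_force: 59.7
```

Run:
```python
from h import *
go(.5005,-.395,.105,-105.5)
C=read_camera("scene");print(proj(C,(.5024,-.3954,.17)))
u,v=map(int,proj(C,(.5024,-.3954,.17)))
u0,v0=max(u-60,0),v-50
cv2.imwrite("pics/d2.png",cv2.resize(C["color"][v0:v0+100,u0:u0+120],None,fx=6,fy=6,interpolation=cv2.INTER_CUBIC))
```

```text
d [-0.0015 -0.0002  0.1618] rot [ 0.08 -0.16  0.37] | t 4.7 pos [ 0.5016 -0.3952  0.2669] az -105.1 q6 64.7 F [ 0.1  0.5 -1.9] w 0.32 59.7
(np.float64(86.42097907340289), np.float64(248.76971117016754))
```

View pics/d2.png

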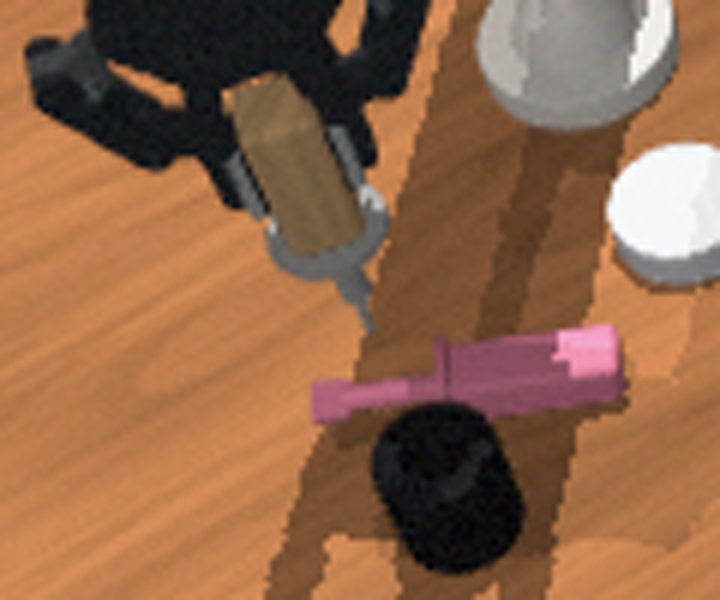

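The blade is seen edge-on from the +x camera (tip at crop ≈(371,328)), so its width lies along the tool's x: the wanted grasp. Heading to lock b first.

Run:
```python
from h import *
C=read_camera("scene")
print(plane(C,87.4,252.3,.1654), proj(C,(.5016,-.3952,.1654)))
go(.4975,.053,.205,8-90)
go(.518,.2905,.205,13-90)
```

```text
[ 0.50921854 -0.39758744  0.1654    ] (np.float64(86.84639537059243), np.float64(249.5972194807019))
d [-0.119  -0.4307  0.0591] rot [ -0.12   0.17 -23.13] | t 4.8 pos [ 0.5002 -0.394   0.2631] az -105.1 q6 64.7 F [ 0.1 -0.4 -2.5] w 0.318 59.7
d [-0.1612 -0.6653  0.0595] rot [ -0.12   0.16 -28.13] | t 4.8 pos [ 0.5002 -0.394   0.2631] az -105.1 q6 64.7 F [ 0.1 -0.4 -2.5] w 0.318 59.7
```

Request:
jog_arm(
  deltas=[-0.1,-0.38,0.0,0,0,-23,-1,-0.1,-0.38,0.0,0,0,-23,-1,-0.1,-0.38,0.0,0,0,-23,-1,-0.1,-0.38,0.0,0,0,-23,-1,-0.1,-0.38,0.0,0,0,-23,-1,-0.1,-0.38,0.0,0,0,-23,-1,-0.1,-0.38,0.0,0,0,-23,-1,-0.1,-0.38,0.0,0,0,-23,-1],
)

```text
time: 5.6
tool_pos: [0.5018, 0.0006, 0.2624]
tcp_rot: [-3.133, -0.216, 0.007]
wrist_force: [0.8, -0.2, -1.8]
width: 0.323
grip_force: 60.0
```

Run:
```python
from h import *
go(.4975,.053,.185,8-90)
```

```text
d [ 0.0033 -0.0524  0.0774] rot [-0.07  0.27 -0.09] | t 5.6 pos [0.5018 0.0006 0.2624] az -82.1 q6 79.3 F [ 0.8 -0.2 -1.8] w 0.323 60.0
```

Request:
jog_arm(
  deltas=[0.0035,-0.0525,0.02,0,0.3,0,-1,0.0035,-0.0525,0.05,0,0.3,0,-1,0.0035,-0.0525,0.075,0,0.3,0,-1,0.0035,-0.0525,0.075,0,0.3,0,-1,0.0035,-0.0525,0.075,0,0.3,0,-1,0.0035,-0.0525,0.075,0,0.3,0,-1],
)

```text
time: 6.2
tool_pos: [0.5007, 0.0503, 0.191]
tcp_rot: [-3.134, -0.215, -0.01]
wrist_force: [0.6, -0.2, -1.8]
width: 0.316
grip_force: 60.2
```

Run:
```python
from h import *
go(.4975,.053,.185,8-90)
a=read_camera("scene")["color"][140:220,190:290]
C=read_camera("top");b=C["color"][165:245,205:305]
go(.4975,.053,.185,8-90)
cv2.imwrite("pics/d3.png",np.vstack([cv2.resize(x,(500,300) if 0 else (600,480),interpolation=cv2.INTER_CUBIC) for x in(a,)]))
```

```text
d [-0.0029 -0.0031  0.006 ] rot [ 0.01 -0.35 -0.16] | t 6.2 pos [0.5007 0.0503 0.191 ] az -82.2 q6 85.0 F [ 0.6 -0.2 -1.8] w 0.316 60.2
d [-0.0034 -0.0032  0.0067] rot [ 0.01 -0.45 -0.18] | t 6.3 pos [0.5012 0.0503 0.1918] az -82.2 q6 85.0 F [ 0.  -0.4 -1.9] w 0.32 60.2
```

View pics/d3.png

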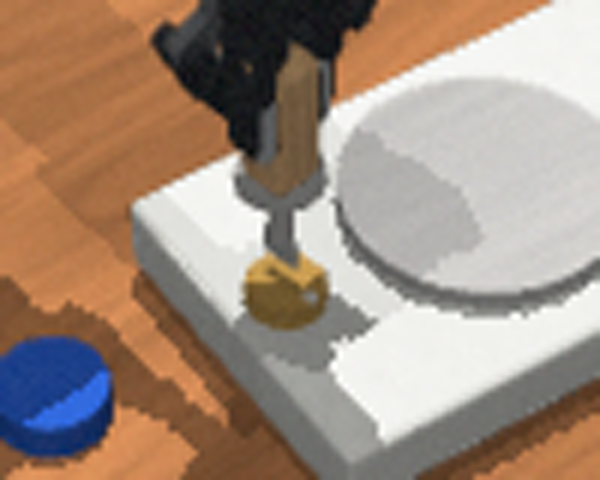

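Run:
```python
from h import *
C=read_camera("scene")
for z in(.0615,.0635):print("lock scene",plane(C,237.1,188.1,z).round(4))
for z in(.0865,.0895):print("tip",plane(C,237.1,183.3,z).round(4))
d=(190+312/6-.4,140+298/6-.4);print("dot",plane(C,*d,.068).round(4))
go(.4975,.053,.185,8-90)
# zoom tip region
cv2.imwrite("pics/d4.png",cv2.resize(C["color"][170:200,220:260],(800,600),interpolation=cv2.INTER_CUBIC))
```

```text
lock scene [0.499  0.0528 0.0615]
lock scene [0.5003 0.0517 0.0635]
tip [0.5018 0.0506 0.0865]
tip [0.5039 0.0489 0.0895]
dot [0.515  0.0567 0.068 ]
d [-0.0033 -0.0032  0.0067] rot [ 0.01 -0.45 -0.17] | t 6.35 pos [0.5012 0.0503 0.1918] az -82.2 q6 85.0 F [-0.  -1.  -1.9] w 0.322 60.2
```

View pics/d4.png

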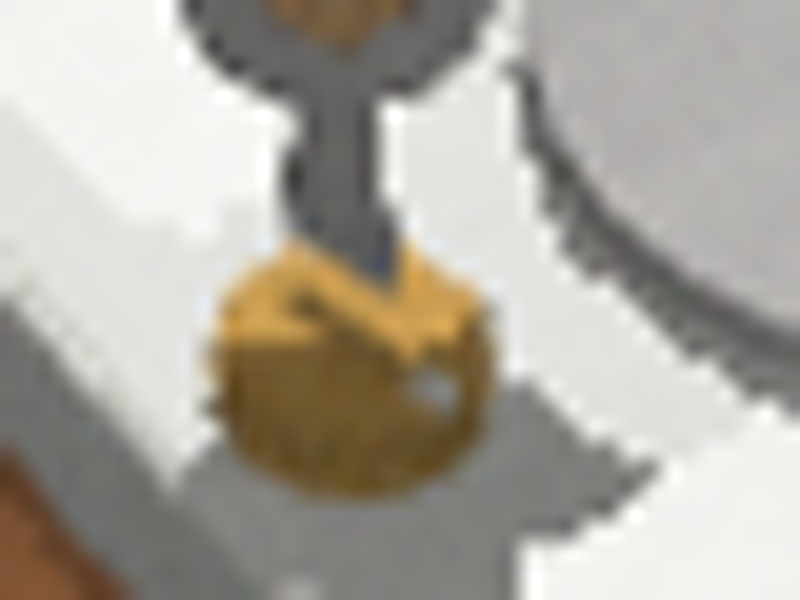

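Run:
```python
from h import *
C=read_camera("scene")
print("lock",plane(C,237.15,186.1,.068).round(4))
for z in(.086,.088,.090):print("tip",plane(C,236.25,182.0,z).round(4))
```

```text
lock [0.4975 0.0542 0.068 ]
tip [0.496  0.0521 0.086 ]
tip [0.4974 0.051  0.088 ]
tip [0.4988 0.0499 0.09  ]
```

Request:
jog_arm(
  deltas=[-0.0015,-0.0037,0,0,-0.4,0,-1,-0.0015,-0.0037,0.006,0,-0.4,0,-1,-0.0015,-0.0037,0.012,0,-0.4,0,-1,-0.0015,-0.0037,0.017,0,-0.4,0,-1,-0.0015,-0.0037,0.021,0,-0.4,0,-1,-0.0015,-0.0037,0.024,0,-0.4,0,-1,-0.0015,-0.0037,0.026,0,-0.4,0,-1,-0.0015,-0.0037,0.026,0,-0.4,0,-1],
)

```text
time: 7.2
tool_pos: [0.4981, 0.0542, 0.1638]
tcp_rot: [3.134, 0.216, -0.003]
wrist_force: [0.2, -0.6, -0.8]
width: 0.324
grip_force: 60.2
```

Run:
```python
from h import *
go(.4975,.0535,.1605,8-90)
```

```text
d [-0.0007  0.0006  0.0033] rot [-0.    0.12 -0.12] | t 7.2 pos [0.4981 0.0542 0.1638] az -82.1 q6 85.5 F [ 0.2 -0.6 -0.8] w 0.324 60.2
```

Request:
jog_arm(
  deltas=[0,0,0.002,0,0,0,-1,0,0,0.004,0,0,0,-1,0,0,0.004,0,0,0,-1,0,0,0.004,0,0,0,-1],
)

```text
time: 7.6
tool_pos: [0.4983, 0.0542, 0.1604]
tcp_rot: [3.134, 0.216, -0.002]
wrist_force: [0.0, 0.0, -0.1]
width: 0.319
grip_force: 60.4
```

Run:
```python
from h import *
go(.4975,.0535,.1605,8-90)
C=read_camera("scene")
cv2.imwrite("pics/d5.png",cv2.resize(C["color"][165:205,215:265],(750,600),interpolation=cv2.INTER_CUBIC))
```

```text
d [-0.0009  0.0006 -0.0001] rot [ 0.    0.08 -0.12] | t 7.6 pos [0.4983 0.0542 0.1604] az -82.1 q6 85.5 F [ 0.   0.  -0.1] w 0.319 60.4
```

View pics/d5.png

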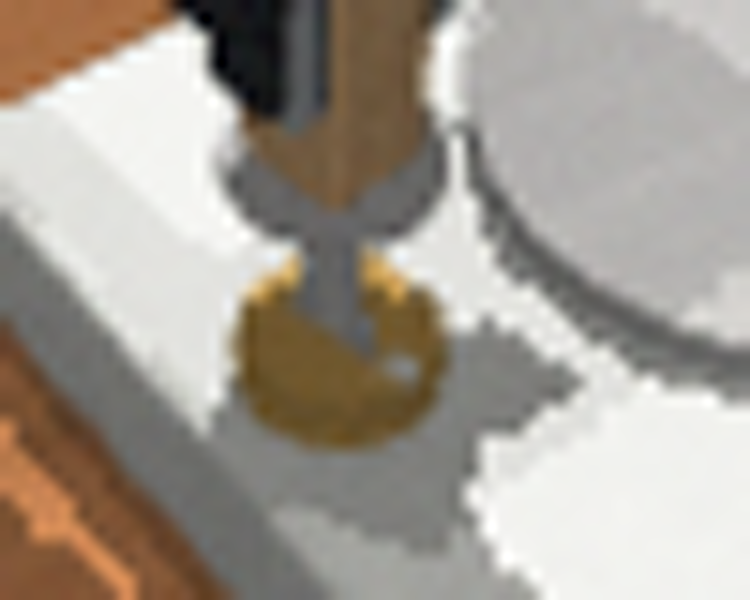

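Blade is in the slot (shaft meets the head at ≈(345,330), dot just ahead), wrist load shows it touching the floor. Turning.

Request:
jog_arm(
  deltas=[0,0,0,0,0,-6,-1,0,0,0,0,0,-12,-1,0,0,0,0,0,-18,-1,0,0,0,0,0,-24,-1,0,0,0,0,0,-30,-1,0,0,0,0,0,-36,-1,0,0,0,0,0,-42,-1,0,0,0,0,0,-42,-1],
)

```text
time: 8.45
tool_pos: [0.4984, 0.054, 0.1605]
tcp_rot: [-2.848, -1.325, 0.002]
wrist_force: [0.3, 0.5, -0.4]
width: 0.32
grip_force: 60.3
```

Run:
```python
from h import *
go(.4983,.0542,.1604,8-40-90);print(readout.read_state()["torque"].round(3))
```

```text
d [ 0.     -0.0002  0.0001] rot [2.000e-02 8.000e-02 8.189e+01] | t 8.45 pos [0.4984 0.054  0.1605] az -40.1 q6 43.5 F [ 0.3  0.5 -0.4] w 0.32 60.3
[-0.153 -0.073 -0.042]
```

Request:
jog_arm(
  deltas=[0,0,0,0,0,-8,-1,0,0,0,0,0,-16,-1,0,0,0,0,0,-24,-1,0,0,0,0,0,-32,-1,0,0,0,0,0,-40,-1,0,0,0,0,0,-48,-1,0,0,0,0,0,-56,-1,0,0,0,0,0,-60,-1],
)

```text
time: 9.25
tool_pos: [0.4986, 0.0539, 0.1604]
tcp_rot: [-1.803, -2.573, 0.002]
wrist_force: [0.9, -1.1, -0.3]
width: 0.319
grip_force: 60.4
```

Request:
jog_arm(
  deltas=[0,0,0,0,0,-8,-1,0,0,0,0,0,-16,-1,0,0,0,0,0,-24,-1,0,0,0,0,0,-32,-1,0,0,0,0,0,-40,-1,0,0,0,0,0,-48,-1,0,0,0,0,0,-56,-1,0,0,0,0,0,-60,-1],
)

```text
time: 10.05
tool_pos: [0.499, 0.054, 0.1605]
tcp_rot: [0.275, 3.129, -0.001]
wrist_force: [1.8, -0.4, -1.2]
width: 0.321
grip_force: 60.3
```

Run:
```python
from h import *
go(.4983,.0542,.1604,85.1);print(readout.read_state()["torque"].round(3))
```

```text
d [0.0007 0.0001 0.0001] rot [-0.04  0.01 -5.13] | t 10.05 pos [0.499  0.054  0.1605] az 80.0 q6 -76.6 F [ 1.8 -0.4 -1.2] w 0.321 60.3
[-0.199 -0.382 -0.05 ]
```

Request:
jog_arm(
  deltas=[0,0,0,0,0,-4,-1,0,0,0,0,0,-8,-1,0,0,0,0,0,-11,-1,0,0,0,0,0,-11,-1],
)

```text
time: 10.45
tool_pos: [0.4989, 0.054, 0.1605]
tcp_rot: [-0.021, 3.141, -0.001]
wrist_force: [2.0, -1.0, -1.3]
width: 0.322
grip_force: 60.2
```

Run:
```python
from h import *
go(.4983,.0542,.1604,85.1);print(readout.read_state()["torque"].round(3))
```

```text
d [0.0006 0.0002 0.0001] rot [-0.03  0.    5.66] | t 10.45 pos [0.4989 0.054  0.1605] az 90.8 q6 -87.4 F [ 2.  -1.  -1.3] w 0.322 60.2
[-0.268 -0.478 -0.029]
```

Request:
jog_arm(
  deltas=[0,0,0,0,0,-2,-1,0,0,0,0,0,-4,-1,0,0,0,0,0,-4,-1],
)

```text
time: 10.75
tool_pos: [0.4989, 0.054, 0.1605]
tcp_rot: [-0.129, 3.139, -0.001]
wrist_force: [2.8, -0.8, -1.7]
width: 0.321
grip_force: 60.3
```

Run:
```python
from h import *
go(.4983,.0542,.1604,85.1);print(readout.read_state()["torque"].round(3))
```

```text
d [0.0006 0.0002 0.0001] rot [-0.03  0.    9.62] | t 10.75 pos [0.4989 0.054  0.1605] az 94.7 q6 -91.3 F [ 2.8 -0.8 -1.7] w 0.321 60.3
[-0.384 -0.675 -0.198]
```

Torque jump (0.05→0.20): lock b is at its stop. Relieve, lift, go to lock a.

Request:
jog_arm(
  deltas=[0,0,0,0,0,3,-1,0,0,0,0,0,6,-1,0,0,-0.006,0,0,6,-1,0,0,-0.015,0,0,6,-1,0,0,-0.03,0,0,6,-1,0,0,-0.06,0,0,6,-1,0,0,-0.07,0,0,6,-1],
)

```text
time: 11.45
tool_pos: [0.5003, 0.0544, 0.2345]
tcp_rot: [0.031, 3.137, 0.0]
wrist_force: [1.5, 0.5, -1.2]
width: 0.319
grip_force: 60.2
```

Run:
```python
from h import *
C=read_camera("top");S=read_camera("scene")
go(.5193,.2912,.23,-77)
```

```text
d [-0.0145  0.2372  0.0035] rot [3.4000e-01 2.0000e-02 1.6588e+02] | t 11.55 pos [0.5002 0.0544 0.2334] az 88.9 q6 -85.5 F [ 0.   0.7 -1.2] w 0.321 60.2
```

Request:
jog_arm(
  deltas=[-0.0145,0.237,0,0,0,68,-1,-0.0145,0.237,0,0,0,68,-1,-0.0145,0.237,0,0,0,68,-1,-0.0145,0.237,0,0,0,68,-1,-0.0145,0.237,0,0,0,68,-1,-0.0145,0.237,0,0,0,68,-1,-0.0145,0.237,0,0,0,68,-1,-0.0145,0.237,0,0,0,68,-1],
)

```text
time: 12.35
tool_pos: [0.5164, 0.2914, 0.2282]
tcp_rot: [-1.734, -2.616, 0.006]
wrist_force: [-0.3, -1.0, -1.5]
width: 0.316
grip_force: 60.3
```

Request:
jog_arm(
  deltas=[0,0,0,0,0,68,-1,0,0,0,0,0,68,-1,0,0,0,0,0,68,-1,0,0,0,0,0,68,-1,0,0,0,0,0,68,-1,0,0,0,0,0,68,-1,0,0,0,0,0,68,-1,0,0,0,0,0,68,-1],
)

```text
time: 13.15
tool_pos: [0.5167, 0.2905, 0.2285]
tcp_rot: [-2.904, -1.198, 0.007]
wrist_force: [-0.6, 0.1, -1.2]
width: 0.318
grip_force: 60.3
```

Run:
```python
from h import *
go(.519,.291,.19,-77)
```

```text
d [0.0022 0.0014 0.0385] rot [-0.04  0.24 31.84] | t 13.15 pos [0.5167 0.2905 0.2285] az -45.2 q6 72.1 F [-0.6  0.1 -1.2] w 0.318 60.3
```

Request:
jog_arm(
  deltas=[0.002,0.0015,0.01,0,0.2,32,-1,0.002,0.0015,0.02,0,0.2,32,-1,0.002,0.0015,0.03,0,0.2,32,-1,0.002,0.0015,0.038,0,0.2,32,-1,0.002,0.0015,0.038,0,0.2,32,-1,0.002,0.0015,0.038,0,0.2,32,-1],
)

```text
time: 13.75
tool_pos: [0.5192, 0.2909, 0.1911]
tcp_rot: [-3.12, -0.365, 0.001]
wrist_force: [0.0, 0.3, -1.9]
width: 0.315
grip_force: 60.3
```

Run:
```python
from h import *
go(.519,.291,.1605,-77)
C=read_camera("scene")
u,v=proj(C,(.519,.291,.075));u0,v0=int(u)-20,int(v)-17
cv2.imwrite("pics/d6.png",cv2.resize(C["color"][v0:v0+30,u0:u0+40],(800,600),interpolation=cv2.INTER_CUBIC));print(u0,v0)
print([proj(C,p) for p in((.519,.291,.068),(.519,.291,.09))])
```

```text
d [-0.0002 -0.0001  0.0306] rot [-0.04  0.02  0.33] | t 13.75 pos [0.5192 0.2909 0.1911] az -76.7 q6 103.5 F [ 0.   0.3 -1.9] w 0.315 60.3
281 135
[(np.float64(301.3503538176536), np.float64(154.53241482383922)), (np.float64(302.1168632028471), np.float64(149.4038527760119))]
```

View pics/d6.png

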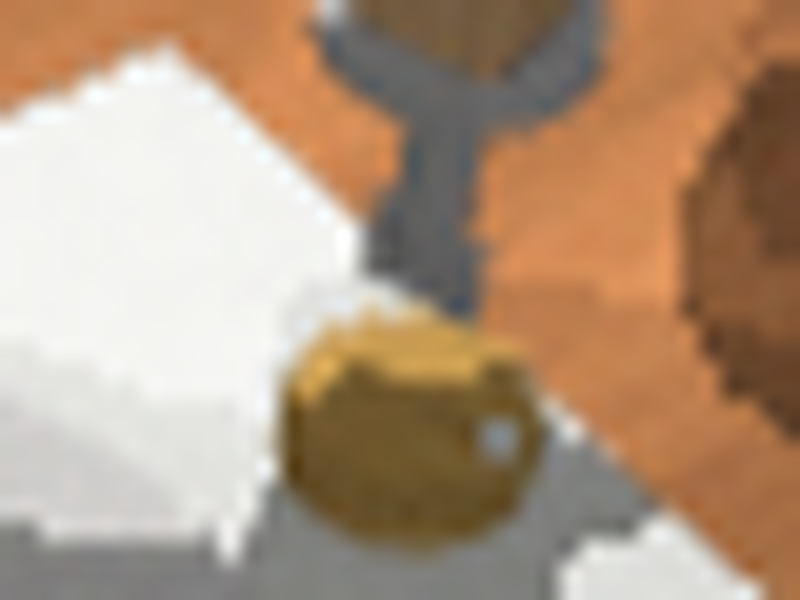

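Head centre in the image ≈(413,399) matches the projection, blade mid ≈(418,290) aligned. Descending.

Request:
jog_arm(
  deltas=[0,0,0.006,0,0,0.3,-1,0,0,0.012,0,0,0.3,-1,0,0,0.017,0,0,0.3,-1,0,0,0.021,0,0,0.3,-1,0,0,0.024,0,0,0.3,-1,0,0,0.026,0,0,0.3,-1,0,0,0.026,0,0,0.3,-1],
)

```text
time: 14.5
tool_pos: [0.5197, 0.2912, 0.1657]
tcp_rot: [-3.121, -0.352, -0.001]
wrist_force: [0.0, 0.3, -0.6]
width: 0.325
grip_force: 60.3
```

Run:
```python
from h import *
go(.519,.291,.1605,-77)
```

```text
d [-0.0007  0.      0.0052] rot [-0.05 -0.06 -0.12] | t 14.5 pos [0.5197 0.2912 0.1657] az -77.1 q6 103.9 F [ 0.   0.3 -0.6] w 0.325 60.3
```

Request:
jog_arm(
  deltas=[0,0,0.002,0,0,0,-1,0,0,0.004,0,0,0,-1,0,0,0.005,0,0,0,-1,0,0,0.005,0,0,0,-1],
)

```text
time: 14.9
tool_pos: [0.5198, 0.2912, 0.1609]
tcp_rot: [-3.121, -0.352, -0.002]
wrist_force: [-0.3, 0.5, -1.2]
width: 0.323
grip_force: 60.3
```

Run:
```python
from h import *
go(.519,.291,.1605,-77);print(readout.read_state()["torque"].round(3))
```

```text
d [-0.0008  0.      0.0004] rot [-0.06 -0.07 -0.12] | t 14.9 pos [0.5198 0.2912 0.1609] az -77.1 q6 103.9 F [-0.3  0.5 -1.2] w 0.323 60.3
[-0.004 -0.017 -0.009]
```

Request:
jog_arm(
  deltas=[0,0,0,0,0,-6,-1,0,0,0,0,0,-12,-1,0,0,0,0,0,-18,-1,0,0,0,0,0,-24,-1,0,0,0,0,0,-30,-1,0,0,0,0,0,-36,-1,0,0,0,0,0,-42,-1,0,0,0,0,0,-46,-1],
)

```text
time: 15.7
tool_pos: [0.5196, 0.2917, 0.1612]
tcp_rot: [-2.732, -1.548, -0.002]
wrist_force: [-0.4, 1.1, -1.1]
width: 0.325
grip_force: 60.5
```

Run:
```python
from h import *
go(.519,.291,.1605,85.1);print(readout.read_state()["torque"].round(3))
```

```text
d [-0.0009 -0.0001  0.0007] rot [ 1.0000e-01 -1.2000e-01 -1.1603e+02] | t 15.7 pos [0.5196 0.2917 0.1612] az -30.9 q6 57.7 F [-0.4  1.1 -1.1] w 0.325 60.5
[ 0.225  0.289 -0.013]
```

Request:
jog_arm(
  deltas=[0,0,0,0,0,-8,-1,0,0,0,0,0,-16,-1,0,0,0,0,0,-24,-1,0,0,0,0,0,-32,-1,0,0,0,0,0,-40,-1,0,0,0,0,0,-48,-1,0,0,0,0,0,-56,-1,0,0,0,0,0,-60,-1],
)

```text
time: 16.5
tool_pos: [0.519, 0.2916, 0.1611]
tcp_rot: [-1.591, -2.707, -0.002]
wrist_force: [-2.7, 1.7, -0.8]
width: 0.319
grip_force: 60.6
```

Request:
jog_arm(
  deltas=[0,0,0,0,0,-8,-1,0,0,0,0,0,-16,-1,0,0,0,0,0,-24,-1,0,0,0,0,0,-32,-1,0,0,0,0,0,-40,-1,0,0,0,0,0,-48,-1,0,0,0,0,0,-56,-1,0,0,0,0,0,-60,-1],
)

```text
time: 17.3
tool_pos: [0.5189, 0.2912, 0.1611]
tcp_rot: [-0.024, -3.14, -0.002]
wrist_force: [-2.3, -1.6, 0.0]
width: 0.319
grip_force: 60.7
```

Run:
```python
from h import *
go(.519,.291,.1605,85.1);print(readout.read_state()["torque"].round(3))
```

```text
d [-0.0001 -0.0002  0.0006] rot [ 0.06 -0.07  4.01] | t 17.3 pos [0.5189 0.2912 0.1611] az 89.1 q6 -62.3 F [-2.3 -1.6  0. ] w 0.319 60.7
[-0.127  0.658 -0.079]
```

Request:
jog_arm(
  deltas=[0,0,0,0,0,-3,-1,0,0,0,0,0,-6,-1,0,0,0,0,0,-6,-1],
)

```text
time: 17.6
tool_pos: [0.5189, 0.2911, 0.1611]
tcp_rot: [0.133, -3.138, -0.002]
wrist_force: [-3.6, -0.3, 1.0]
width: 0.323
grip_force: 60.8
```

Run:
```python
from h import *
go(.519,.291,.1605,85.1);print(readout.read_state()["torque"].round(3))
S=read_camera("scene");go(.519,.291,.1605,85.1)
cv2.imwrite("pics/d7.png",cv2.resize(S["color"][135:215,215:325],(770,560),interpolation=cv2.INTER_CUBIC))
```

```text
d [-0.0001 -0.0001  0.0006] rot [ 0.06 -0.06  9.75] | t 17.6 pos [0.5189 0.2911 0.1611] az 94.9 q6 -68.0 F [-3.6 -0.3  1. ] w 0.323 60.8
[-0.15   0.851 -0.243]
d [-0.0001 -0.0001  0.0006] rot [ 0.05 -0.06  9.69] | t 17.65 pos [0.5189 0.2911 0.1611] az 94.8 q6 -68.0 F [-2.8 -1.6  1.8] w 0.321 60.8
```

View pics/d7.png

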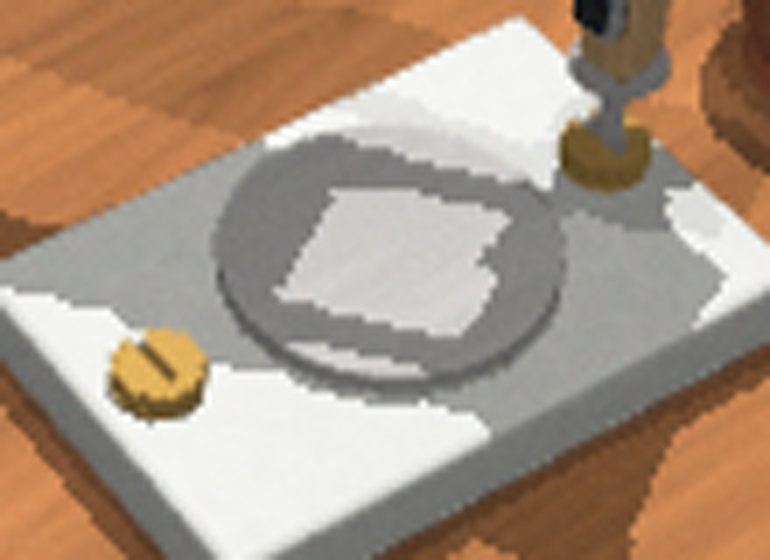

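Lock b (crop 158,370) has its slot along scale x with the dot gone to the back: open. Pressing lock a firmly to its stop, then lifting.

Request:
jog_arm(
  deltas=[0,0,0,0,0,-2,-1,0,0,0,0,0,-2,-1,0,0,0,0,0,-2,-1,0,0,0,0,0,4,-1,0,0,-0.004,0,0,8,-1,0,0,-0.015,0,0,8,-1,0,0,-0.04,0,0,8,-1,0,0,-0.08,0,0,8,-1],
)

```text
time: 18.45
tool_pos: [0.519, 0.2904, 0.2396]
tcp_rot: [-0.083, -3.139, 0.001]
wrist_force: [0.6, 0.0, -1.8]
width: 0.325
grip_force: 60.2
```

Run:
```python
from h import *
go(.5024,-.3954,.27,75)
go(.5024,-.3954,.27,-105)
```

```text
d [-0.0195 -0.6858 -0.0298] rot [-0.06 -0.09 11.98] | t 18.45 pos [0.519  0.2904 0.2396] az 87.0 q6 -60.2 F [ 0.6  0.  -1.8] w 0.325 60.2
d [-0.0195 -0.6858 -0.0298] rot [ 1.3000e-01 -9.0000e-02 -1.6802e+02] | t 18.45 pos [0.519  0.2904 0.2396] az 87.0 q6 -60.2 F [ 0.6  0.  -1.8] w 0.325 60.2
```

Request:
jog_arm(
  deltas=[-0.02,-0.33,-0.03,0,0,64,-1,-0.02,-0.33,-0.03,0,0,64,-1,-0.02,-0.33,-0.03,0,0,64,-1,-0.02,-0.33,-0.03,0,0,64,-1,-0.02,-0.33,-0.03,0,0,64,-1,-0.02,-0.33,-0.03,0,0,64,-1,-0.02,-0.33,-0.03,0,0,64,-1,-0.02,-0.33,-0.03,0,0,64,-1],
)

```text
time: 19.25
tool_pos: [0.5231, -0.0441, 0.2727]
tcp_rot: [1.743, 2.606, 0.003]
wrist_force: [0.2, 0.8, -2.0]
width: 0.32
grip_force: 60.3
```

Run:
```python
from h import *
go(.5024,-.3954,.27,-105)
```

```text
d [-0.3168 -0.1533  0.0032] rot [  0.41  -0.19 127.45] | t 19.25 pos [ 0.5231 -0.0441  0.2727] az 22.4 q6 -29.9 F [ 0.2  0.8 -2. ] w 0.32 60.3
```

Request:
jog_arm(
  deltas=[-0.315,-0.153,0,0,0,66,-1,-0.315,-0.153,0,0,0,66,-1,-0.315,-0.153,0,0,0,66,-1,-0.315,-0.153,0,0,0,66,-1,-0.315,-0.153,0,0,0,66,-1,-0.315,-0.153,0,0,0,66,-1,-0.315,-0.153,0,0,0,66,-1,-0.315,-0.153,0,0,0,66,-1],
)

```text
time: 20.05
tool_pos: [0.5028, -0.3964, 0.2709]
tcp_rot: [2.883, 1.235, 0.002]
wrist_force: [0.2, 0.5, -1.4]
width: 0.322
grip_force: 60.3
```

Run:
```python
from h import *
go(.5024,-.3954,.22,-105)
```

```text
d [ 0.0005 -0.0012  0.0509] rot [ 0.31 -0.1  61.38] | t 20.05 pos [ 0.5028 -0.3964  0.2709] az -43.6 q6 3.2 F [ 0.2  0.5 -1.4] w 0.322 60.3
```

Request:
jog_arm(
  deltas=[0.0005,-0.001,0.03,0.3,-0.1,61.5,-1,0.0005,-0.001,0.06,0.3,-0.1,61.5,-1,0.0005,-0.001,0.08,0.3,-0.1,61.5,-1,0.0005,-0.001,0.08,0.3,-0.1,61.5,-1,0.0005,-0.001,0.08,0.3,-0.1,61.5,-1,0.0005,-0.001,0.08,0.3,-0.1,61.5,-1,0.0005,-0.001,0.08,0.3,-0.1,61.5,-1,0.0005,-0.001,0.08,0.3,-0.1,61.5,-1],
)

```text
time: 20.85
tool_pos: [0.5037, -0.389, 0.1911]
tcp_rot: [-3.113, 0.399, 0.0]
wrist_force: [-0.3, 0.3, -2.0]
width: 0.321
grip_force: 60.3
```

Request:
jog_arm(
  deltas=[0,0,0,0,0,0,-1,0,0,0,0,0,0,-1],
)

```text
time: 21.05
tool_pos: [0.5033, -0.3884, 0.1906]
tcp_rot: [-3.112, 0.395, 0.002]
wrist_force: [0.2, -0.1, -0.8]
width: 0.325
grip_force: 60.3
```

Run:
```python
from h import *
go(.5024,-.3954,.1075,-105)
S=read_camera("scene");go(.5024,-.3954,.1075,-105)
cv2.imwrite("pics/d8.png",cv2.resize(S["color"][215:305,50:140],(600,600),interpolation=cv2.INTER_CUBIC))
```

```text
d [0.0011 0.0074 0.083 ] rot [-0.26  0.12  0.55] | t 21.05 pos [ 0.5033 -0.3884  0.1906] az -104.5 q6 64.4 F [ 0.2 -0.1 -0.8] w 0.325 60.3
d [0.0012 0.0075 0.0829] rot [-0.27  0.14  0.52] | t 21.1 pos [ 0.5032 -0.3882  0.1904] az -104.5 q6 64.4 F [-0.2  0.2 -1.4] w 0.322 60.3
```

View pics/d8.png

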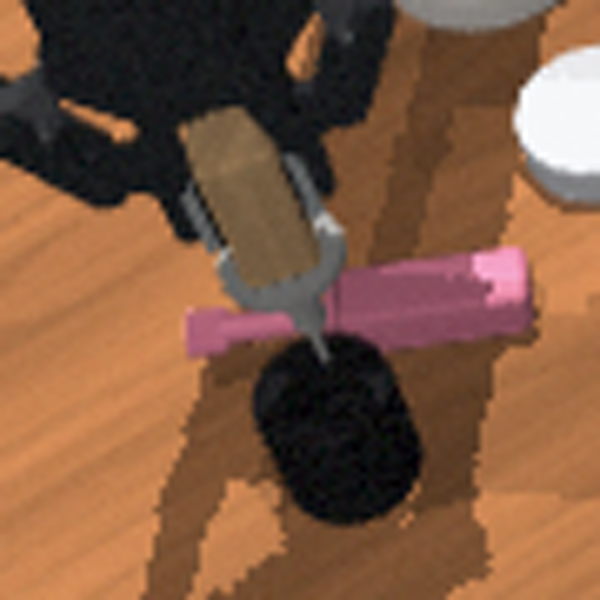

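Blade tip (≈325,355) is over the stand's mouth; a 7 mm correction in y is still due. Correct, then lower.

Request:
jog_arm(
  deltas=[0.001,0.0074,0,-0.3,0.1,0.5,-1,0.001,0.0074,0.005,-0.3,0.1,0.5,-1,0.001,0.0074,0.01,-0.3,0.1,0.5,-1,0.001,0.0074,0.015,-0.3,0.1,0.5,-1,0.001,0.0074,0.015,-0.3,0.1,0.5,-1],
)

```text
time: 21.6
tool_pos: [0.5013, -0.3947, 0.1734]
tcp_rot: [-3.113, 0.413, 0.006]
wrist_force: [0.0, 0.3, -2.6]
width: 0.32
grip_force: 60.3
```

Run:
```python
from h import *
go(.5024,-.3954,.1075,-105)
```

```text
d [0.0015 0.0005 0.0659] rot [-0.06  0.22 -0.11] | t 21.6 pos [ 0.5013 -0.3947  0.1734] az -105.1 q6 64.7 F [ 0.   0.3 -2.6] w 0.32 60.3
```

Request:
jog_arm(
  deltas=[0.001,0.0005,0.008,0,0.2,0,-1,0.001,0.0005,0.016,0,0.2,0,-1,0.001,0.0005,0.025,0,0.2,0,-1,0.001,0.0005,0.025,0,0.2,0,-1],
)

```text
time: 22.0
tool_pos: [0.5017, -0.3951, 0.1477]
tcp_rot: [-3.113, 0.413, 0.002]
wrist_force: [0.5, -0.1, -1.8]
width: 0.321
grip_force: 60.3
```

Run:
```python
from h import *
go(.5024,-.3954,.1075,-105)
```

```text
d [0.0008 0.0002 0.0402] rot [-0.09  0.08 -0.12] | t 22.0 pos [ 0.5017 -0.3951  0.1477] az -105.1 q6 64.6 F [ 0.5 -0.1 -1.8] w 0.321 60.3
```

Inside the tube, no contact. Lower fully.

Request:
jog_arm(
  deltas=[0,0,0.01,0,0,0,-1,0,0,0.02,0,0,0,-1,0,0,0.03,0,0,0,-1,0,0,0.036,0,0,0,-1,0,0,0.039,0,0,0,-1,0,0,0.039,0,0,0,-1],
)

```text
time: 22.6
tool_pos: [0.5026, -0.3958, 0.1103]
tcp_rot: [-3.114, 0.413, -0.002]
wrist_force: [0.5, 0.1, -1.5]
width: 0.313
grip_force: 60.3
```

Run:
```python
from h import *
go(.5024,-.3954,.1075,-105)
```

```text
d [-0.0003 -0.0004  0.0028] rot [-0.02 -0.06 -0.12] | t 22.6 pos [ 0.5026 -0.3958  0.1103] az -105.1 q6 64.6 F [ 0.5  0.1 -1.5] w 0.313 60.3
```

Request:
jog_arm(
  deltas=[0,0,0.002,0,0,0,-1,0,0,0.003,0,0,0,-1,0,0,0.003,0,0,0,-0.2,0,0,0.003,0,0,0,0.0,0,0,0.003,0,0,0,0.2,0,0,0.003,0,0,0,0.2],
)

```text
time: 23.2
tool_pos: [0.5032, -0.3963, 0.1085]
tcp_rot: [3.114, -0.413, 0.004]
wrist_force: [0.4, 0.2, -0.2]
width: 0.603
grip_force: 0.0
```

Run:
```python
from h import *
go(.5024,-.3954,.1075,-105)
```

```text
d [-0.001  -0.0006  0.001 ] rot [ 0.02 -0.16 -0.12] | t 23.2 pos [ 0.5032 -0.3963  0.1085] az -105.1 q6 64.6 F [ 0.4  0.2 -0.2] w 0.603 0.0
```

Request:
jog_arm(
  deltas=[0,0,-0.05,0,0,0,0.2,0,0,-0.1,0,0,0,0.2,0,0,-0.15,0,0,0,1,-0.15,0,-0.15,0,0,15,1,-0.2,0,-0.15,0,0,15,1,-0.25,0,-0.15,0,0,15,1,-0.25,0,-0.15,0,0,15,1],
)

```text
time: 23.9
tool_pos: [0.308, -0.3431, 0.2579]
tcp_rot: [3.033, -0.815, 0.004]
wrist_force: [0.1, -0.9, 0.3]
width: 1.001
grip_force: 0.0
```

Run:
```python
from h import *
go(.4245,-.24,.15,-90)
T=read_camera("top");S=read_camera("scene")
m=np.zeros((580,800,3),np.uint8)
m[:,:400]=cv2.resize(T["color"][130:275,285:435][:, :100],(400,580));m[:,400:]=cv2.resize(S["color"][180:325,40:240],(400,290)).repeat(2,0)
cv2.imwrite("pics/d9.png",np.vstack([cv2.resize(T["color"][150:260,280:480],(800,440))[:300],cv2.resize(S["color"][190:300,40:260],(800,300))]))
```

```text
d [ 0.0489 -0.1477  0.108 ] rot [  0.04  -0.14 -30.08] | t 23.9 pos [ 0.308  -0.3431  0.2579] az -120.1 q6 68.8 F [ 0.1 -0.9  0.3] w 1.001 0.0
```

View pics/d9.png

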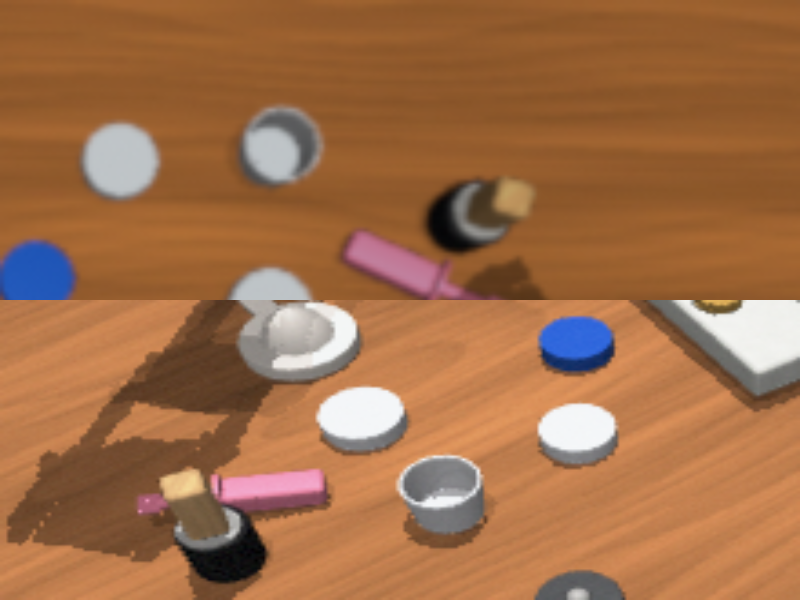

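Driver stands in its stand; both discs are where they were (top ≈(310,190), (347,227)), nothing else pale but the cup's floor. Verify disc positions and the cup's emptiness numerically.

```bash
cat > disc.py <<'E'
from h import *
def blob(C,box,k=6,thr=150):
    u0,v0,u1,v1=box;im=cv2.resize(C["color"][v0:v1,u0:u1],None,fx=k,fy=k,interpolation=cv2.INTER_CUBIC)
    h=cv2.cvtColor(im,cv2.COLOR_BGR2HSV);m=cv2.inRange(h,(0,0,thr),(180,60,255))
    q=max(cv2.findContours(m,0,1)[0],key=cv2.contourArea);e=cv2.fitEllipse(cv2.convexHull(q))
    return (u0+(e[0][0]+.5)/k-.5,v0+(e[0][1]+.5)/k-.5),np.array(e[1])/k
E
python3 - <<'E'
from disc import *
T=read_camera("top");S=read_camera("scene")
for n,b in(("A",(295,176,328,206)),("B",(332,212,364,242))):
    p,e=blob(T,b);print(n,np.round(p,2),e.round(2),plane(T,*p,.024).round(4),"diam",e.mean()/437*1.387)
b=(337,174,364,198)
for t in(100,150,165,180): 
    try:
        p,e=blob(T,b,thr=t);print("cup",t,np.round(p,2),e.round(2),plane(T,*p,.005).round(4),plane(T,*p,.055).round(4))
    except Exception as x: print(t,x)
print("F",proj(T,(.55,-.245,.003)),proj(T,(.55,-.245,.027)),proj(T,(.55,-.245,.055)))
go(.426,-.2385,.1,-90)
E
```

```text
A [309.83 189.45] [18.03 18.83] [ 0.5431 -0.1212  0.024 ] diam 0.058493258960005165
B [347.4  227.01] [20.35 21.24] [ 0.4245 -0.24    0.024 ] diam 0.06600076727936234
cup 100 [349.85 185.83] [18.99 19.48] [ 0.5606 -0.2535  0.005 ] [ 0.5515 -0.2432  0.055 ]
cup 150 [347.93 187.91] [11.53 16.6 ] [ 0.5536 -0.2472  0.005 ] [ 0.5448 -0.2371  0.055 ]
cup 165 [347.76 187.79] [11.15 14.99] [ 0.554  -0.2466  0.005 ] [ 0.5452 -0.2366  0.055 ]
cup 180 [347.63 187.68] [10.62 14.13] [ 0.5543 -0.2462  0.005 ] [ 0.5455 -0.2362  0.055 ]
F (np.float64(347.145737465199), np.float64(189.09460043261458)) (np.float64(348.6244545443865), np.float64(187.83843911258867)) (np.float64(350.41415979578335), np.float64(186.31809519914225))
d [ 0.0476 -0.1499  0.1583] rot [  0.06  -0.22 -30.21] | t 24.1 pos [ 0.3089 -0.3437  0.2582] az -120.2 q6 69.0 F [ 0.  -1.3  0.5] w 0.999 0.0
```

The pale patch in the cup is a lens (11×15 px), i.e. the deep floor partly hidden by the rim – no disc inside. Two discs: B (66 mm) first.

Request:
jog_arm(
  deltas=[0.0475,-0.15,0.02,0,-0.2,-30,1,0.0475,-0.15,0.06,0,-0.2,-30,1,0.0475,-0.15,0.11,0,-0.2,-30,1,0.0475,-0.15,0.158,0,-0.2,-30,1,0.0475,-0.15,0.158,0,-0.2,-30,1,0.0475,-0.15,0.158,0,-0.2,-30,1],
)

```text
time: 24.7
tool_pos: [0.4242, -0.2341, 0.0936]
tcp_rot: [-3.134, -0.002, 0.018]
wrist_force: [-1.2, -0.1, 0.2]
width: 0.999
grip_force: 0.0
```

Run:
```python
from h import *
go(.426,-.2385,.02,-90)
```

```text
d [0.0026 0.005  0.0735] rot [-0.41  0.65  0.06] | t 24.7 pos [ 0.4242 -0.2341  0.0936] az -89.9 q6 58.1 F [-1.2 -0.1  0.2] w 0.999 0.0
```

Request:
jog_arm(
  deltas=[0.0025,0.005,0.02,-0.4,0.6,0,1,0.0025,0.005,0.04,-0.4,0.6,0,1,0.0025,0.005,0.055,-0.4,0.6,0,1,0.0025,0.005,0.055,-0.4,0.6,0,1],
)

```text
time: 25.1
tool_pos: [0.4289, -0.2433, 0.0445]
tcp_rot: [3.136, -0.003, 0.012]
wrist_force: [0.9, 0.2, 0.4]
width: 1.001
grip_force: 0.0
```

Run:
```python
from h import *
go(.426,-.2385,.02,-90)
```

```text
d [-0.0031 -0.005   0.0245] rot [ 0.34 -0.44 -0.11] | t 25.1 pos [ 0.4289 -0.2433  0.0445] az -90.1 q6 57.7 F [0.9 0.2 0.4] w 1.001 0.0
```

Request:
jog_arm(
  deltas=[-0.0015,-0.003,0,0.1,-0.2,0,1,-0.0015,-0.003,0,0.1,-0.2,0,1,-0.0015,-0.003,0,0.1,-0.2,0,1],
)

```text
time: 25.4
tool_pos: [0.4283, -0.2407, 0.0463]
tcp_rot: [3.135, -0.003, 0.013]
wrist_force: [0.4, -0.1, -0.4]
width: 1.003
grip_force: 0.0
```

Run:
```python
from h import *
go(.426,-.2385,.02,-90)
```

```text
d [-0.0025 -0.0024  0.0263] rot [ 0.37 -0.46 -0.11] | t 25.4 pos [ 0.4283 -0.2407  0.0463] az -90.1 q6 58.0 F [ 0.4 -0.1 -0.4] w 1.003 0.0
```

Request:
jog_arm(
  deltas=[-0.0025,-0.0022,0.01,0.3,-0.4,0,1,-0.0025,-0.0022,0.02,0.3,-0.4,0,1,-0.0025,-0.0022,0.03,0.3,-0.4,0,1,-0.0025,-0.0022,0.03,0.3,-0.4,0,1,-0.0025,-0.0022,0.03,0.3,-0.4,0,0.4,-0.0025,-0.0022,0.03,0.3,-0.4,0,0,-0.0025,-0.0022,0.03,0.3,-0.4,0,-1,-0.0025,-0.0022,0.03,0.3,-0.4,0,-1],
  squeeze=60,
)

```text
time: 26.2
tool_pos: [0.4251, -0.2385, 0.0152]
tcp_rot: [3.141, -0.003, -0.001]
wrist_force: [-2.3, -2.2, 2.4]
width: 0.749
grip_force: 67.6
```

Run:
```python
from h import *
go(.426,-.2385,.02,-90)
```

```text
d [ 0.0009  0.     -0.0048] rot [ 0.04  0.04 -0.1 ] | t 26.2 pos [ 0.4251 -0.2385  0.0152] az -90.1 q6 58.0 F [-2.3 -2.2  2.4] w 0.749 67.6
```

Request:
jog_arm(
  deltas=[0,0,-0.03,0,0,0,-1,0,0,-0.08,0,0,0,-1,0,0,-0.13,0,0,0,-1,0.03,-0.04,-0.15,0,0,0,-1,0.06,-0.08,-0.15,0,0,0,-1,0.083,-0.12,-0.15,0,0,0,-1,0.083,-0.16,-0.15,0,0,0,-1,0.083,-0.2,-0.15,0,0,0,-1],
)

```text
time: 27.0
tool_pos: [0.5075, -0.0359, 0.163]
tcp_rot: [-3.14, 0.003, 0.006]
wrist_force: [-0.3, -0.1, -6.7]
width: 0.749
grip_force: 71.6
```

Run:
```python
from h import *
go(.508,.172,.11,-90)
```

```text
d [ 0.0003 -0.2079  0.0533] rot [-0.07  0.24 -0.12] | t 27.0 pos [ 0.5075 -0.0359  0.163 ] az -90.1 q6 83.2 F [-0.3 -0.1 -6.7] w 0.749 71.6
```

Holding 0.65 kg. On to the pan.

Request:
jog_arm(
  deltas=[0,-0.045,0,0,0.2,0,-1,0,-0.09,0,0,0.2,0,-1,0,-0.13,0,0,0.2,0,-1,0,-0.17,0,0,0.2,0,-1,0,-0.2,0.01,0,0.2,0,-1,0,-0.208,0.03,0,0.2,0,-1,0,-0.208,0.05,0,0.2,0,-1,0,-0.208,0.05,0,0.2,0,-1],
)

```text
time: 27.8
tool_pos: [0.5041, 0.1694, 0.1097]
tcp_rot: [3.139, -0.002, -0.013]
wrist_force: [-2.1, -0.4, -7.0]
width: 0.75
grip_force: 71.5
```

Request:
jog_arm(
  deltas=[0,0,0,0,0,0,-1,0,0,0,0,0,0,-1],
)

```text
time: 28.0
tool_pos: [0.5092, 0.1697, 0.1153]
tcp_rot: [-3.141, 0.004, -0.005]
wrist_force: [1.6, -0.4, -7.6]
width: 0.753
grip_force: 71.5
```

Run:
```python
from h import *
go(.508,.172,.0855,-90)
S=read_camera("scene")["color"]
cv2.imwrite("pics/d10.png",cv2.resize(S[125:215,205:335],(780,540),interpolation=cv2.INTER_CUBIC))
```

```text
d [-0.0013 -0.0023  0.0298] rot [-0.03 -0.17 -0.16] | t 28.0 pos [0.5092 0.1697 0.1153] az -90.2 q6 105.9 F [ 1.6 -0.4 -7.6] w 0.753 71.5
```

View pics/d10.png

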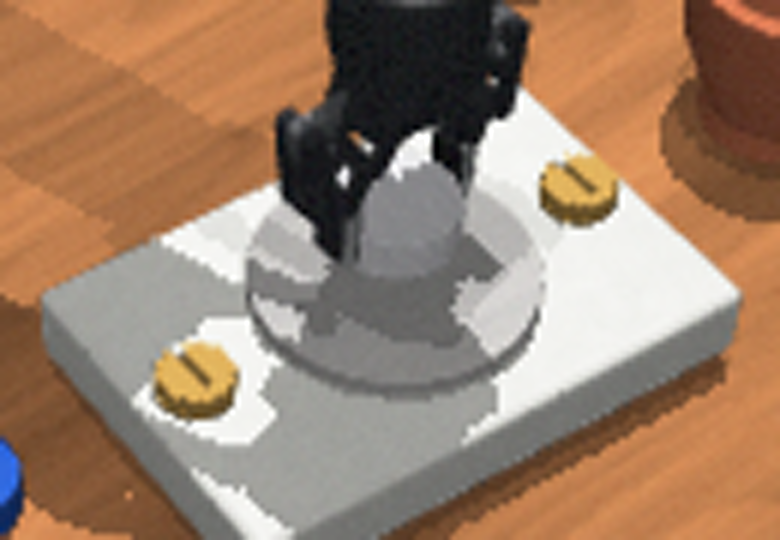

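Both locks (crop (195,380) and (580,190)) have parallel slots, dots at the back; the disc hangs over the pan's middle. Lowering.

Request:
jog_arm(
  deltas=[-0.0015,-0.0025,0.01,0,0,0,-1,-0.0015,-0.0025,0.018,0,0,0,-1,-0.0015,-0.0025,0.025,0,0,0,-1,-0.0015,-0.0025,0.025,0,0,0,-1,-0.0015,-0.0025,0.025,0,0,0,-1],
)

```text
time: 28.55
tool_pos: [0.507, 0.1722, 0.0892]
tcp_rot: [3.142, -0.003, 0.002]
wrist_force: [0.2, 0.3, -6.0]
width: 0.752
grip_force: 71.9
```

Run:
```python
from h import *
go(.508,.172,.0855,-90)
```

```text
d [0.001  0.0002 0.0037] rot [ 0.   -0.06 -0.13] | t 28.55 pos [0.507  0.1722 0.0892] az -90.1 q6 106.2 F [ 0.2  0.3 -6. ] w 0.752 71.9
```

Request:
jog_arm(
  deltas=[0.001,0,0.0015,0,0,0,-1,0.001,0,0.003,0,0,0,-1,0.001,0,0.004,0,0,0,-1,0.001,0,0.004,0,0,0,-1],
)

```text
time: 28.95
tool_pos: [0.5083, 0.1723, 0.0857]
tcp_rot: [-3.141, 0.003, -0.003]
wrist_force: [0.3, -0.5, -5.3]
width: 0.752
grip_force: 71.9
```

Run:
```python
from h import *
go(.508,.172,.0855,-90)
```

```text
d [-0.0003  0.0003  0.0002] rot [-0.01 -0.11 -0.12] | t 28.95 pos [0.5083 0.1723 0.0857] az -90.1 q6 106.2 F [ 0.3 -0.5 -5.3] w 0.752 71.9
```

Request:
jog_arm(
  deltas=[0,0,0.001,0,0,0,-1,0,0,0.0015,0,0,0,-1,0,0,0.0015,0,0,0,0.7,0,0,0.0015,0,0,0,0.9,0,0,0.0015,0,0,0,1,0,0,0.0015,0,0,0,1,0,0,-0.03,0,0,0,1,0,0,-0.08,0,0,0,1],
)

```text
time: 29.75
tool_pos: [0.5051, 0.1714, 0.1627]
tcp_rot: [3.139, -0.003, -0.01]
wrist_force: [0.9, -0.0, 0.2]
width: 0.998
grip_force: 0.0
```

Request:
jog_arm(
  deltas=[0,0.05,0,0,0,0,1,0,0.1,0,0,0,0,1,0,0.15,0,0,0,0,1,0.035,0.19,0,0,0,0,1,0.035,0.19,0,0,0,0,1,0.035,0.19,0,0,0,0,1],
)

```text
time: 30.35
tool_pos: [0.5435, -0.0188, 0.1659]
tcp_rot: [-3.141, 0.008, -0.004]
wrist_force: [-0.2, 0.3, -0.1]
width: 1.0
grip_force: 0.0
```

Run:
```python
from disc import *
go(.5446,-.1197,.1,-90)
T=read_camera("top");C=T["color"]
print("A",[np.round(x,4) for x in(lambda p,e:(p,e,plane(T,*p,.024)))(*blob(T,(295,176,328,206)))])
for t in(160,175,185,195,205):
    p,e=blob(T,(200,180,236,215),thr=t);print(t,np.round(p,2),e.round(1),plane(T,*p,.094).round(4))
print("expect",proj(T,(.5064,.1697,.094)))
print(C[197,200:236].max(1)); print(C[180:215,217].max(1))
```

```text
d [0.0014 0.1009 0.0659] rot [-0.03 -0.15 -0.27] | t 30.35 pos [ 0.5435 -0.0188  0.1659] az -90.3 q6 85.6 F [-0.2  0.3 -0.1] w 1.0 0.0
A [array([303.0716, 189.7534]), array([ 4.653 , 11.8106]), array([ 0.5417, -0.0995,  0.024 ])]
160 [215.87 196.61] [46.5 49.1] [0.5038 0.1729 0.094 ]
175 [216.09 194.84] [20.9 21.4] [0.5093 0.1724 0.094 ]
185 [216.25 194.98] [20.2 20.7] [0.5088 0.1719 0.094 ]
195 [216.33 195.06] [19.6 19.9] [0.5086 0.1716 0.094 ]
205 [216.61 195.26] [17.  18.6] [0.508  0.1708 0.094 ]
expect (np.float64(216.94305318216607), np.float64(195.78177916038345))
[166 166 165 165 165 168 183 202 205 204 205 204 205 204 204 205 204 205
 204 204 205 204 205 204 204 203 190 147 107 140 167 170 170 169 169 169]
[162 164 168 169 171 194 204 205 205 204 205 205 204 204 204 205 205 205
 204 205 205 204 204 205 204 197 139 149 164 166 164 163 165 167 166]
```

Run:
```python
from disc import *
S=read_camera("scene");T=read_camera("top")
for t in(150,190,210):
    p,e=blob(S,(175,215,225,265),thr=t);print(np.round(p,2),e.round(1),plane(S,*p,.024).round(4))
for t in(150,190):
    p,e=blob(T,(295,176,328,206),thr=t);print("T",np.round(p,2),e.round(1))
c=T["color"];print(c[189,290:335].max(1))
print("exp",proj(S,(.5431,-.1212,.024)))
```

```text
[198.13 236.36] [18.3 21.4] [ 0.5452 -0.1215  0.024 ]
[198.38 236.1 ] [17.6 21.2] [ 0.5449 -0.1204  0.024 ]
[198.62 236.07] [17.2 21.1] [ 0.5452 -0.1199  0.024 ]
T [314.67 189.78] [ 4.5 14.8]
T [302.75 189.91] [2.6 8.3]
[ 74  76  95 114 124 132 140 146 147 137 132 168 201 200 159  75  62  69
  73  74  73  69  67 100 160 175 148 142 135 117  99 100 127 152 156 155
 155 156 156 157 156 157 157 157 158]
exp (np.float64(197.78204556212154), np.float64(235.82886794633768))
```

Request:
jog_arm(
  deltas=[0.0015,0.045,0,0,0,0,1,0.0015,0.08,0.03,0,0,0,1,0.0015,0.1,0.06,0,0,0,1,0.0015,0.1,0.11,0,0,0,1,0.0015,0.1,0.115,0,0,0,1,0.0015,0.1,0.115,0,0,0,1,0.0015,0.1,0.115,0,0,0,1],
)

```text
time: 31.2
tool_pos: [0.5458, -0.117, 0.0526]
tcp_rot: [3.141, -0.001, 0.007]
wrist_force: [1.4, 0.5, 0.0]
width: 1.003
grip_force: 0.0
```

Run:
```python
from h import *
go(.5446,-.1197,.016,-90)
```

```text
d [-0.0014  0.0027  0.0366] rot [ 0.02 -0.27 -0.02] | t 31.2 pos [ 0.5458 -0.117   0.0526] az -90.0 q6 75.3 F [1.4 0.5 0. ] w 1.003 0.0
```

Request:
jog_arm(
  deltas=[-0.001,0.0027,0.01,0,-0.2,0,1,-0.001,0.0027,0.02,0,-0.2,0,1,-0.001,0.0027,0.03,0,-0.2,0,1,-0.001,0.0027,0.0365,0,-0.2,0,1,-0.001,0.0027,0.0365,0,-0.2,0,1,-0.001,0.0027,0.0365,0,-0.2,0,0.3,-0.001,0.0027,0.0365,0,-0.2,0,-0.2,-0.001,0.0027,0.0365,0,-0.2,0,-1],
)

```text
time: 32.0
tool_pos: [0.544, -0.1204, 0.015]
tcp_rot: [-3.141, 0.004, 0.001]
wrist_force: [-0.7, 2.0, 2.3]
width: 0.68
grip_force: 65.7
```

Request:
jog_arm(
  deltas=[0,0,0,0,0,0,-1,0,0,0,0,0,0,-1],
)

```text
time: 32.2
tool_pos: [0.544, -0.1204, 0.0149]
tcp_rot: [-3.141, 0.004, 0.0]
wrist_force: [-0.5, 1.7, 5.0]
width: 0.681
grip_force: 65.8
```

Run:
```python
from h import *
go(.5446,-.1197,.016,-90)
```

```text
d [ 0.0006 -0.0007 -0.0011] rot [-0.01  0.01 -0.13] | t 32.2 pos [ 0.544  -0.1204  0.0149] az -90.1 q6 75.1 F [-0.5  1.7  5. ] w 0.681 65.8
```

Request:
jog_arm(
  deltas=[0,0,-0.03,0,0,0,-1,0,0,-0.08,0,0,0,-1,0,0,-0.13,0,0,0,-1,-0.01,-0.04,-0.165,0,0,0,-1,-0.02,-0.08,-0.165,0,0,0,-1,-0.03,-0.12,-0.165,0,0,0,-1,-0.037,-0.17,-0.165,0,0,0,-1,-0.037,-0.21,-0.165,0,0,0,-1],
)

```text
time: 33.0
tool_pos: [0.5044, 0.0912, 0.1777]
tcp_rot: [3.142, -0.003, -0.007]
wrist_force: [0.1, -0.6, -5.5]
width: 0.683
grip_force: 67.7
```

Request:
jog_arm(
  deltas=[0,-0.03,0,0,0,0,-1,0,-0.06,0,0,0,0,-1,0,-0.08,0,0,0,0,-1,0,-0.08,0,0,0,0,-1,0,-0.08,0.02,0,0,0,-1,0,-0.08,0.04,0,0,0,-1,0,-0.08,0.04,0,0,0,-1,0,-0.08,0.04,0,0,0,-1],
)

```text
time: 33.8
tool_pos: [0.5061, 0.1687, 0.1381]
tcp_rot: [3.141, -0.004, -0.007]
wrist_force: [-0.1, -0.7, -5.6]
width: 0.681
grip_force: 67.5
```

Run:
```python
from h import *
go(.507,.171,.115,-90)
```

```text
d [ 0.001  -0.0023  0.0231] rot [ 0.05  0.25 -0.14] | t 33.8 pos [0.5061 0.1687 0.1381] az -90.1 q6 105.9 F [-0.1 -0.7 -5.6] w 0.681 67.5
```

Request:
jog_arm(
  deltas=[0.001,-0.0023,0.006,0,0.25,0,-1,0.001,-0.0023,0.012,0,0.25,0,-1,0.001,-0.0023,0.018,0,0.25,0,-1,0.001,-0.0023,0.024,0,0.25,0,-1,0.001,-0.0023,0.026,0,0.25,0,-1,0.001,-0.0023,0.026,0,0.25,0,-1,0.001,-0.0023,0.026,0,0.25,0,-1],
)

```text
time: 34.5
tool_pos: [0.5083, 0.172, 0.1134]
tcp_rot: [-3.141, 0.003, -0.005]
wrist_force: [0.4, -0.2, -4.6]
width: 0.681
grip_force: 67.7
```

Run:
```python
from h import *
go(.507,.171,.1089,-90)
```

```text
d [-0.0013  0.001   0.0045] rot [-0.01 -0.18 -0.12] | t 34.5 pos [0.5083 0.172  0.1134] az -90.1 q6 106.2 F [ 0.4 -0.2 -4.6] w 0.681 67.7
```

Request:
jog_arm(
  deltas=[-0.0005,0,0.0015,0,0,0,-1,-0.0005,0,0.003,0,0,0,-1,-0.0005,0,0.0045,0,0,0,-1,-0.0005,0,0.0045,0,0,0,-1],
)

```text
time: 34.9
tool_pos: [0.5078, 0.172, 0.1091]
tcp_rot: [-3.141, 0.003, -0.005]
wrist_force: [-0.3, -0.3, -4.0]
width: 0.686
grip_force: 68.3
```

Run:
```python
from h import *
go(.507,.171,.1089,-90)
```

```text
d [-0.0008  0.001   0.0002] rot [-0.02 -0.19 -0.12] | t 34.9 pos [0.5078 0.172  0.1091] az -90.1 q6 106.2 F [-0.3 -0.3 -4. ] w 0.686 68.3
```

Request:
jog_arm(
  deltas=[0,0,0.001,0,0,0,-1,0,0,0.0015,0,0,0,-1,0,0,0.0015,0,0,0,0.6,0,0,0.0015,0,0,0,0.9,0,0,0.0015,0,0,0,1,0,0,0.0015,0,0,0,1,0,0,-0.03,0,0,0,1,0,0,-0.08,0,0,0,1],
)

```text
time: 35.7
tool_pos: [0.5043, 0.171, 0.1856]
tcp_rot: [3.139, -0.003, -0.009]
wrist_force: [1.9, -0.0, 0.3]
width: 0.999
grip_force: 0.0
```

Request:
jog_arm(
  deltas=[0,0.05,-0.03,0,0,0,1,0,0.1,-0.05,0,0,0,1,0,0.15,-0.05,0,0,0,1,0,0.2,-0.05,0,0,0,1,0,0.23,-0.05,0,0,0,1,0,0.23,-0.05,0,0,0,1,0,0.23,-0.05,0,0,0,1],
)

```text
time: 36.4
tool_pos: [0.5067, -0.0588, 0.2388]
tcp_rot: [-3.141, 0.008, -0.005]
wrist_force: [0.3, 0.5, 0.2]
width: 0.997
grip_force: 0.0
```

Run:
```python
from disc import *
T=read_camera("top");S=read_camera("scene")
go(.5,0,.2,-90)
for t in(185,195):
    p,e=blob(T,(195,175,240,220),thr=t);print(t,np.round(p,2),e.round(1),plane(T,*p,.118).round(4),"diam",e.mean()/437*1.29)
print("pan at .118 px",proj(T,(.5064,.1697,.118)))
b=(245,130,300,190)
for t in(200,):
    p,e=blob(S,b,thr=225);print("S",np.round(p,2),e.round(1),plane(S,*p,.118).round(4))
print("scene expected",proj(S,(.5075,.171,.118)))
# driver handle top
im=cv2.resize(T["color"][188:216,394:420],None,fx=8,fy=8,interpolation=cv2.INTER_CUBIC).astype(int);g=im[...,1];m=(g>0.8*np.percentile(g,98)).astype(np.uint8)
q=cv2.moments(max(cv2.findContours(m,0,1)[0],key=cv2.contourArea));print("handle top",394+q["m10"]/q["m00"]/8-.45,188+q["m01"]/q["m00"]/8-.45,"was 407.53 199.23")
```

```text
d [-0.007  -0.0572  0.0387] rot [-0.05 -0.16 -0.1 ] | t 36.5 pos [ 0.5068 -0.0573  0.2386] az -90.1 q6 80.8 F [ 0.1  0.3 -0.2] w 0.996 0.0
185 [216.3  195.15] [18.4 19.5] [0.5046 0.1692 0.118 ] diam 0.05587778571541304
195 [216.39 195.18] [17.7 18.6] [0.5045 0.169  0.118 ] diam 0.05350111431060721
pan at .118 px (np.float64(216.16780220313402), np.float64(194.55937212010343))
S [281.47 165.17] [52.9 73.5] [0.5484 0.1767 0.118 ]
scene expected (np.float64(270.6413501896039), np.float64(158.1192030974145))
handle top 408.1278511517276 198.90885077616426 was 407.53 199.23
```

Run:
```python
from disc import *
S=read_camera("scene");a=cv2.imread("pics/scene0.png");g=S["color"]
d=(cv2.absdiff(a,g).max(2)>12).astype(np.uint8)*255
b=d[135:190,245:300];q=max(cv2.findContours(b,0,1)[0],key=cv2.contourArea);x,y,w,h=cv2.boundingRect(q);print("diff bbox",x+245,y+135,w,h)
for R_,z,n in((.030,.118,"top A"),(.033,.070,"bottom B")):
    P=np.array([proj(S,(.507+R_*np.cos(t),.1715+R_*np.sin(t),z)) for t in np.linspace(0,6.28,60)]);print(n,P.min(0).round(1),P.max(0).round(1))
print(g[135:190,270].max(1))
```

```text
diff bbox 257 152 24 28
top A [260.4 150.8] [280.9 165.4]
bottom B [258.8 161.4] [280.8 177.4]
[185 190 201 202 201 203 199 197 201 200 204 240 245 247 247 247 243 247
 246 246 246 247 248 249 248 249 249 249 250 249 249 161 130 132 130 129
 144 164 132 128 131 124 124 130 132 201 210 214 212 210 208 208 211 184
 113]
```

```bash
python3 -c "
from h import *
print(finish_job())"
```

```text
the job is handed in; nothing more can be done
None
```

I handed the job in after about 37 s of robot time. Both locks were turned to their stops with the driver, and the driver is back upright in its stand. The two weights present (66 mm, then 60 mm on top) are stacked within about 4 mm of the pan centre by camera. The pink look-alike toppled on its own near the stand early on, and the result of the judging was not shown.

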